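# Gauge the gap under a chassis keeper

### The job

Find the gap under the dark steel keeper on the sloping chassis panel with the three-leaf gauge: sliding it down the panel, try the leaves well in under it, one at a time from the thinnest up, until one will not go in or even the thickest has gone fully in. Do not force a leaf that binds. Leave the gauge lying flat on the panel, let go, with the thickest leaf that fits pushed fully home under the keeper, and leave the loose things around it alone.

Things in the scene. Friction and masses are not known exactly. Their poses are not given: they have to be found in the camera images.
- gauge: Leaf gauge, 0.3 kg, flat on the bench. Origin: underside, mid-line, where the leaves leave the crossbar; +z up from the underside; leaves point to -x. Aluminium crossbar x 0 to 34, 112 wide (y), 18 mm high. Three steel leaves 75 long, 24 wide, undersides flush with the crossbar's, 18 mm apart: 8 mm thick at y = +42, 12 mm at y = 0, 16 mm at y = -42.
- tip1 (a point): Centre of the lower tip edge of the thinnest (8 mm) leaf: gauge (-75, +42, 0) mm.
- grip (a point): Centre of the gauge's upright grey grip block, gauge (14, 0, 42) mm: 28 (x) by 36 (y) mm, from z = 18 to 66 mm above the underside. Pinch it across its 36 mm.
- tip2 (a point): Centre of the lower tip edge of the middle (12 mm) leaf: gauge (-75, 0, 0) mm.
- tip3 (a point): Centre of the lower tip edge of the thickest (16 mm) leaf: gauge (-75, -42, 0) mm.
- panel: Chassis panel, fixed, sloping 32 degrees, lower end nearer the robot. Origin: on its surface at the foot of the slope, at a 7 mm high full-width steel ledge, below the keeper's middle. +x up the slope (200 mm long), +y along the ledge (250 mm wide), +z out of the surface. Lay the gauge with its axes parallel to these; a leaf is fully home with its tip at the ledge, x = 0.
- keeper: Dark steel tongue over the panel, fixed at an unknown height: 30 mm wide (panel y -15 to 15), 9 thick, reaching up the slope to panel x = 42 mm, open there and at both sides. Gap under it: 9.5 to 19 mm, so the thinnest leaf always fits. Its origin lies 9 mm below the tongue's underside, at panel x = y = 0. Other leaves pass beside it in free air.
- screwdriver: Loose screwdriver, 170 mm long, a bystander; origin at the middle of its underside.
- tape_roll: Loose roll of white tape, 100 mm across, 24 high, a bystander; origin under its centre.
- meter: Loose grey hand meter, 150 by 80 by 38 mm, a bystander; origin under its centre.
- heatsink: Loose finned aluminium heat sink, 80 by 70 by 34 mm, a bystander; origin under its centre.
- spool: Loose yellow spool, 100 mm across, 60 high, a bystander; origin under its centre.
- wrench: Loose steel wrench, 160 mm long, a bystander; origin at the middle of its underside.
Mind the look-alikes: they are no part of the job. What is meant by the gauge is not green, and is the smaller of those in its own colour.

How it is judged:
By the outcome, as a careful person would: the job done as asked, in the order asked, and still so for the second after the job is handed in, with the robot touching nothing.
It also fails if it takes over 67 s, if anything falls off the work surface, if the arm or the gripper's body presses on something with over 40 N, if the wrist force passes 120 N, or if a joint passes its speed limit or range.

### The arm

A 6-joint arm with a two-finger parallel gripper is mounted at the origin on the work surface. World frame = base frame: x ahead of the robot, y to its left, z up, the work surface at z = 0. Lengths are in m, angles in degrees, forces in N, time in s.
With the tool pointing down it reaches from about 0.4 to 0.825 m from the base axis. Payload 7 kg.
Tool frame: the origin (TCP) lies midway between the tips of the shut fingers; the grasp point (between the pads) lies r.grip_depth behind it (r.grip_depth is the distance from the TCP to the grasp point, in m); z points along the fingers, y is the direction in which the jaws open and shut (so a half turn about z gives the same grasp; the last joint's range is limited). The gripper opens to 88 mm and grips with 3 to 60 N. Pads are 19 mm wide; open, the fingers measure 130 mm over their backs; the gripper's body (78 mm by 193 mm) begins 47 mm behind the grasp point.
Start: joints at [-48.753, 20.546, 0.682, 0, -70.136, -16.507], TCP at [0.282, -0.613, 0.227] pointing down, gripper open.
Joint ranges: [-176.03, 176.03], [-82.01, 121.73], [-58.28, 71.71], [-173.87, 95.51], [-174.79, -0.11], [-173.66, 173.66]. Speed limits (degrees/s): [136.94, 136.94, 172.46, 180, 180, 180].

### API

Orientations are given as [roll, pitch, yaw] about the fixed x, y, z axes, in that order (R = Rz(yaw) Ry(pitch) Rx(roll)).
In Python, from plant import r, imaging, close_job gives the robot as it stands.
- The arm moves only by the tool step_arm, never from a script. Its argument "commands" is a list of rows, each a list of 2 entries, a list of its own where there are three numbers: the shift along the tool's x, y, z in mm, then the turn about the tool's z in degrees. In form: [[[x, y, z], twist], ...]. A call has 1 to 20 rows; each row shifts and turns the commanded pose from where the row before left it, along the tool's axes as they then stand; what a row does not reach is not made up. A row lasts 1/8 s, in which the tool goes at most 62.5 mm and 10.7 degrees, less where a joint would pass 70% of its speed; a pose out of reach is approached as far as the arm can. A call with a gripper value outside its range is refused whole. "gripper" is the closure, from 0 (fully open) to 1 (shut), set as the call begins (left out, the last holds). The fingers move at their own pace and stop on an object; "grip_force" is the grip in N (left out, the last holds). Time passes only in rows, so rows that do not move let the fingers close. It gives the time, the measured TCP pose, the force and the opening at its end, in the units of the state.
- r.get_state(): the state, without advancing time (a new reading comes with each control period).
- imaging.capture(name): name is "scene" or "side" or "wrist"; returns a dict with "img" (384x512x3 uint8, red, green, blue), "z_map" (384x512 float32, m along the optical axis (not along the pixel's ray), 0 where there is no reading), "vfov" (degrees; the focal length in pixels is half the picture's height over the tangent of half this angle, whatever the lens; pixels are square), "cx", "cy" (the principal point, pixels), "extrinsics" (4x4, takes a point from camera to world coordinates); the wrist camera has in their place "T_tool_cam" (4x4, takes a point from camera to tool coordinates, whose origin is the TCP and whose axes are the flange's). Camera axes: x right, y down, z forward; pixel columns grow to the right and rows downward; lengths in m; the calibration is good to about 2 mm. A picture is of the moment at which its call begins: read the wrist's pose just before it.
- close_job(): hands the job in, once; it reports no verdict.
The state is a dict: "time_s": time; "joints": joint angles; "qd": joint speeds; "joint_torque": joint torques, N m; "tcp_pos": TCP position; "eef_rot": TCP orientation; "contact_force": force on the tool from outside, world axes, zero at the start; "moment": the same for the moment, N m; "gripper_width": finger opening in m.
Only numpy, scipy, OpenCV 4.12 (cv2) and the standard library are available. Lean on these libraries where they do the work, as an engineer would, in place of code of your own. Each camera call takes 0.05 s, during which the arm holds its last target.

## Working session

There is one attempt and no reset: what is moved stays moved. The work goes in short steps, Python scripts to look and compute and a tool call to move; the robot and the scene stay as the last step left them, time stands still between calls to the robot, and variables do not carry over. Pictures are saved under pics/ and viewed, and the job is handed in when it is done.

Besides the shell and the picture viewer there is one more tool, called after "Call:" as name(argument=value, ...) on one line, values as JSON. step_arm: Moves the arm, as the interface text tells. Its arguments: {"type":"object","properties":{"commands":{"type":"array","items":{"type":"array"}},"gripper":{"type":"number"},"grip_force":{"type":"number"}},"required":["commands"]}

```bash
ls; mkdir -p pics; cat > h.py <<'E'
import numpy as np, cv2, json
from plant import r, imaging, close_job
from scipy.spatial.transform import Rotation as R
def T_tcp():
    s=r.get_state(); T=np.eye(4); T[:3,:3]=R.from_euler('xyz',s['eef_rot'],degrees=True).as_matrix(); T[:3,3]=s['tcp_pos']; return T
def cap(n,save=None):
    T=T_tcp(); c=imaging.capture(n)
    c['E']=T@np.array(c['T_tool_cam']) if n=='wrist' else np.array(c['extrinsics'])
    c['f']=c['img'].shape[0]/2/np.tan(np.radians(c['vfov'])/2)
    if save:
        cv2.imwrite('pics/%s.png'%save,c['img'][:,:,::-1]); np.savez('pics/%s.npz'%save,img=c['img'],z=c['z_map'],E=c['E'],f=c['f'],cx=c['cx'],cy=c['cy'])
    return c
class L:
    def __init__(s,n):
        d=np.load('pics/%s.npz'%n); s.img=d['img'];s.z=d['z'];s.E=d['E'];s.f=float(d['f']);s.cx=float(d['cx']);s.cy=float(d['cy'])
        v,u=np.mgrid[0:s.z.shape[0],0:s.z.shape[1]]
        P=np.stack([(u-s.cx)/s.f*s.z,(v-s.cy)/s.f*s.z,s.z],-1); s.P=P@s.E[:3,:3].T+s.E[:3,3]; s.P[s.z==0]=np.nan
    def proj(s,p):
        q=(np.atleast_2d(p)-s.E[:3,3])@s.E[:3,:3]; return np.c_[q[:,0]/q[:,2]*s.f+s.cx,q[:,1]/q[:,2]*s.f+s.cy]
    def crop(s,n,u0,v0,u1,v1,k):
        c=s.img[v0:v1,u0:u1,::-1]; cv2.imwrite('pics/%s.png'%n,cv2.resize(c,None,fx=k,fy=k,interpolation=cv2.INTER_CUBIC))
E
python3 - <<'E'
from h import *
for n in('scene','side','wrist'):
    c=cap(n,n+'0'); print(n,c['f'],c['cx'],c['cy'],c['E'].round(3).tolist())
print(r.get_state(), r.grip_depth)
E
```

```text
pics
scene 348.80307711974126 254.90000747764546 188.42240602441805 [[0.779, 0.454, -0.432, 0.853], [0.627, -0.567, 0.535, -0.541], [-0.002, -0.688, -0.726, 0.8], [0.0, 0.0, 0.0, 1.0]]
side 412.02635520025086 250.13595051722936 191.54615107410442 [[-0.962, -0.206, 0.181, 0.256], [-0.274, 0.738, -0.617, 0.683], [-0.006, -0.643, -0.766, 0.909], [0.0, 0.0, 0.0, 1.0]]
wrist 323.4586717446841 258.5454536428022 182.5686824339594 [[-0.419, 0.873, 0.248, 0.215], [0.908, 0.403, 0.115, -0.645], [0.0, 0.274, -0.962, 0.384], [0.0, 0.0, 0.0, 1.0]]
{'time_s': 0.15, 'joints': array([-4.87516426e+01,  2.05841347e+01,  6.49019508e-01, -1.40055514e-02,
       -7.01362331e+01, -1.65042004e+01]), 'qd': array([-0.0730913 , -0.10671307,  0.14348177,  0.08210792,  0.11254129,
       -0.1469361 ]), 'joint_torque': array([-2.20982424e-04, -5.83276713e+01,  2.93291777e+01,  7.00123385e+00,
        8.81331362e-03, -1.04750175e-04]), 'tcp_pos': array([ 0.28234013, -0.61273791,  0.22584014]), 'eef_rot': array([ 1.79927850e+02, -7.64531705e-03, -1.55260605e+02]), 'contact_force': array([ 0.49517689,  0.66038106, -0.81927452]), 'moment': array([0.00743712, 0.05587623, 0.08491394]), 'gripper_width': 0.08765437837642075} 0.0188
```

View pics/scene0.png

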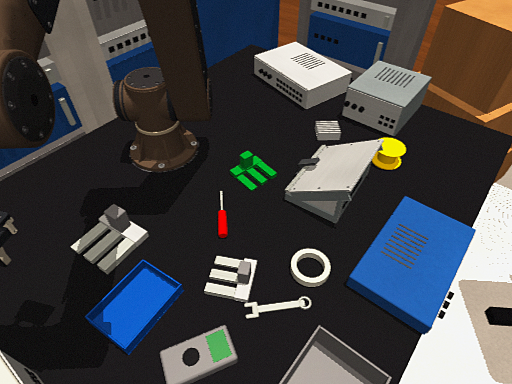

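View pics/side0.png

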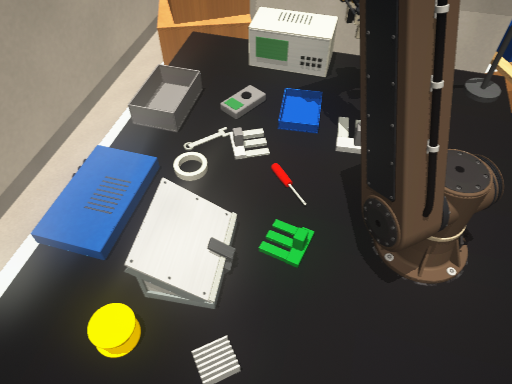

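View pics/wrist0.png

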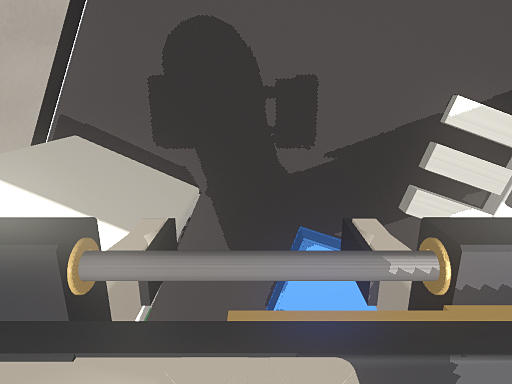

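The candidates in the scene view are green (252,170), a grey one at (110,238) and a grey one at (232,277). Green is ruled out, and the one at (232,277) looks smaller. I'll check this with a crop and depth measurements.

```bash
python3 - <<'E'
from h import *
s=L('scene0'); s.crop('c1',60,190,270,315,3.7)
s.crop('c2',270,125,420,230,5)
d=L('side0'); d.crop('c3',215,105,295,175,8); d.crop('c4',110,165,260,315,4)
for (u,v) in [(116,212),(244,266),(232,277),(110,238),(310,162),(340,160),(300,180)]:
    print(u,v,s.P[v,u].round(4))
for (u,v) in [(236,140),(250,143),(222,248),(180,220),(180,280)]:
    print('side',u,v,d.P[v,u].round(4))
E
```

```text
116 212 [ 0.1945 -0.3121  0.0864]
244 266 [ 0.5556 -0.215   0.0651]
232 277 [ 0.531  -0.2345  0.0123]
110 238 [ 0.1925 -0.3552  0.0141]
310 162 [0.483  0.1885 0.0738]
340 160 [0.5623 0.2241 0.1016]
300 180 [0.4922 0.123  0.0522]
side 236 140 [ 0.5575 -0.1988  0.0459]
side 250 143 [ 0.5227 -0.2321  0.012 ]
side 222 248 [0.4705 0.1937 0.0693]
side 180 220 [0.5814 0.1707 0.1111]
side 180 280 [0.5295 0.3072 0.0858]
```

View pics/c1.png

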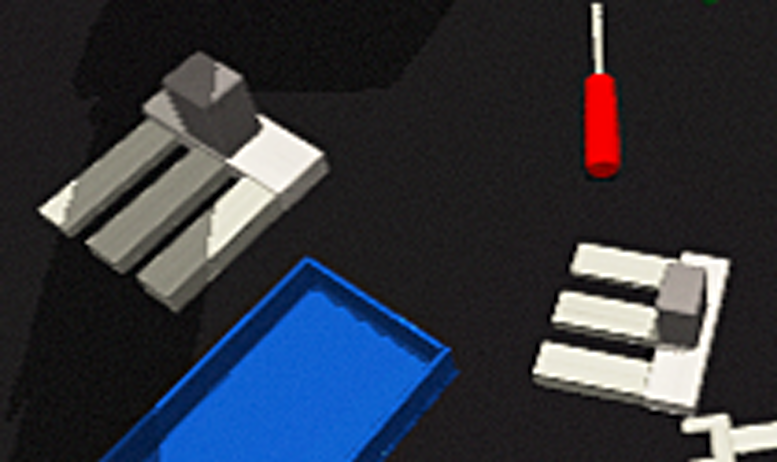

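View pics/c2.png

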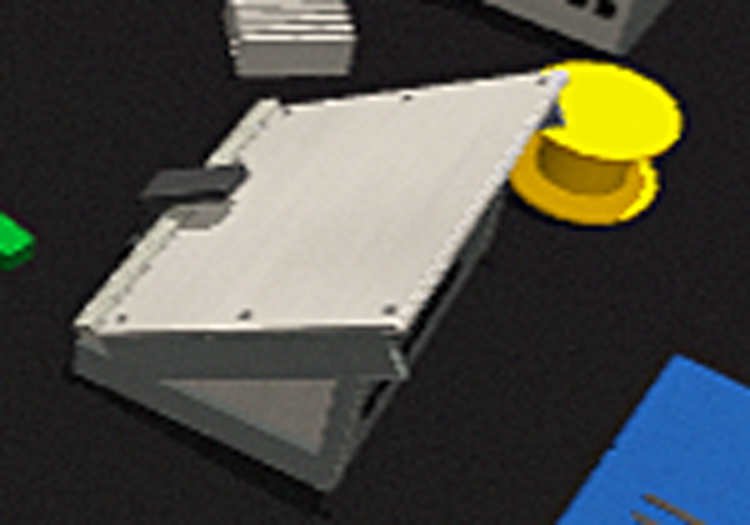

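View pics/c3.png

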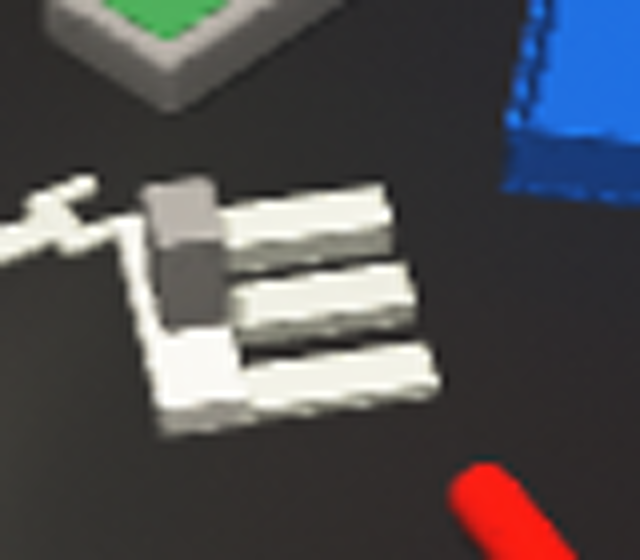

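View pics/c4.png

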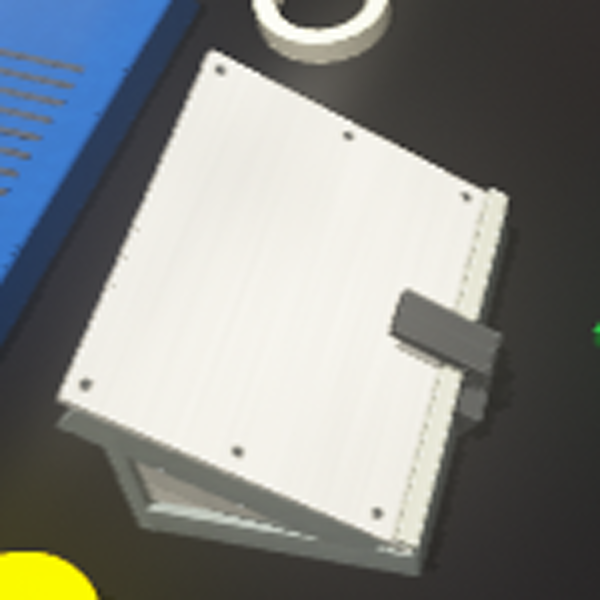

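The scene crop shows the gauge at (232,277), with its grip top 65 mm high. The look-alike at (110,238) stands 86 mm high, so the smaller one is the gauge. The panel carries the dark keeper at scene (310,162). I'll fit both poses to the depth clouds with box models.

```bash
cat > fit.py <<'E'
from h import *
from scipy.optimize import least_squares
def box(p,lo,hi):
    lo=np.array(lo);hi=np.array(hi);q=np.abs(p-(lo+hi)/2)-(hi-lo)/2
    return np.linalg.norm(np.maximum(q,0),axis=1)+np.minimum(q.max(1),0)
GB=[([0,-56,0],[34,56,18]),([-75,30,0],[0,54,8]),([-75,-12,0],[0,12,12]),([-75,-54,0],[0,-30,16]),([0,-18,18],[28,18,66])]
def gs(p): return np.min([box(p*1e3,*b) for b in GB],axis=0)/1e3
def cloud(names,c,rad):
    o=[]
    for n in names:
        P=L(n).P.reshape(-1,3); P=P[np.isfinite(P).all(1)]; o.append(P[np.hypot(P[:,0]-c[0],P[:,1]-c[1])<rad])
    return o
def fitgauge(names,c,rad=.09):
    o=cloud(names,c,rad)
    P=np.vstack(o); 
    def f(x):
        q=P-[x[0],x[1],x[3]]; cs,sn=np.cos(x[2]),np.sin(x[2]); q=np.c_[cs*q[:,0]+sn*q[:,1],-sn*q[:,0]+cs*q[:,1],q[:,2]]
        return np.minimum(np.abs(gs(q)),np.abs(q[:,2]))*1e3
    best=None
    for y in np.radians(np.arange(0,360,30)):
        s=least_squares(f,[c[0],c[1],y,0],loss='soft_l1',x_scale=[.01,.01,.1,.005])
        if best is None or s.cost<best.cost: best=s
    return best.x,best.cost/len(P)
E
python3 - <<'E'
from fit import *
for n in (['scene0'],['side0'],['scene0','side0']):
    x,c=fitgauge(n,(.535,-.225)); print(n,x[:2].round(4),np.degrees(x[2]).round(2)%360,x[3].round(4),c.round(3))
# panel
PB=[([0,-125,-3],[200,125,0]),([-8,-125,-3],[0,125,7])]
for n in (['scene0'],['side0'],['scene0','side0']):
    P=np.vstack(cloud(n,(.55,.22),.17)); P=P[P[:,2]>.02]
    def f(x,full=False):
        Rm=R.from_euler('ZYX',[x[3],x[4],x[5]]).as_matrix(); q=(P-x[:3])@Rm*1e3
        b=[box(q,*k) for k in PB]+[box(q,[-20,-15,x[6]*1e3],[42,15,x[6]*1e3+9])]
        return np.minimum(np.abs(np.min(b,axis=0)),15)
    best=None
    for yw in (0,20,40,60):
        s=least_squares(f,[.48,.2,.05,np.radians(yw),-np.radians(32),0,.014],loss='soft_l1',x_scale=[.01,.01,.01,.1,.1,.1,.003])
        if best is None or s.cost<best.cost: best=s
    x=best.x; print(n,x[:3].round(4),np.degrees(x[3:6]).round(2),'gap',x[6].round(4),(best.cost/len(P)).round(3))
E
```

```text
['scene0'] [ 0.5441 -0.2246] 27.14 -0.0006 0.602
['side0'] [ 0.545  -0.2254] 26.97 0.0007 0.86
['scene0', 'side0'] [ 0.5444 -0.2248] 27.06 -0.0003 0.757
['scene0'] [0.4751 0.1931 0.0443] [  5.17 -32.1    0.26] gap 0.0145 3.676
['side0'] [0.4738 0.1934 0.0453] [  5.38 -32.18  -0.52] gap 0.0137 1.833
['scene0', 'side0'] [0.4744 0.1933 0.0448] [  5.33 -32.15   0.06] gap 0.0142 2.466
```

Both cameras agree: the gauge is at (0.544, -0.225) with yaw 27.1°. The panel origin is (0.474, 0.193, 0.045), with yaw 5.3°, slope 32° and a gap of roughly 14 mm. I'll overlay these fits and work out the move.

```bash
cat > go.py <<'E'
from h import *
def delta(p,yaw):
    T=T_tcp(); s=r.get_state(); d=T[:3,:3].T@(np.array(p)-T[:3,3])*1e3
    tw=-((yaw-s['eef_rot'][2]+180)%360-180)
    print('delta tool mm',d.round(1),'twist',round(tw,2)); return d,tw
PO=np.array([.4744,.1933,.0448]); PY=5.33; PR=R.from_euler('ZY',[PY,-32],degrees=True).as_matrix()
def pan(x,y,z): return PO+PR@np.array([x,y,z])/1e3
def st():
    s=r.get_state(); q=PR.T@(np.array(s['tcp_pos'])-[0,0,0.0]-PO)*1e3
    print('t',round(s['time_s'],2),'tcp',np.round(s['tcp_pos'],4),'rpy',np.round(s['eef_rot'],2),'F',np.round(s['contact_force'],1),'Fpanel',(PR.T@s['contact_force']).round(1),'w',round(s['gripper_width'],4)); return s
E
python3 - <<'E'
from go import *
for n in('scene0','side0'):
    l=L(n); im=l.img[:,:,::-1].copy()
    def poly(pts,c): cv2.polylines(im,[np.int32(l.proj(pts)*4)],True,c,1,cv2.LINE_AA,2)
    poly([pan(*q) for q in [(0,-125,0),(200,-125,0),(200,125,0),(0,125,0)]],(0,0,255))
    for z in(14,23): poly([pan(*q) for q in [(0,-15,z),(42,-15,z),(42,15,z),(0,15,z)]],(255,0,255))
    G=R.from_euler('z',27.06,degrees=True).as_matrix(); g=lambda p:np.array([.5444,-.2248,0])+G@np.array(p)/1e3
    for b in [(-75,0,30,54,8),(-75,0,-12,12,12),(-75,0,-54,-30,16),(0,34,-56,56,18),(0,28,-18,18,66)]:
        poly([g((b[i],b[j],b[4])) for i,j in((0,2),(1,2),(1,3),(0,3))],(0,200,0))
    if n=='scene0': im=im[130:310,190:430]
    else: im=im[110:320,100:300]
    cv2.imwrite('pics/ov_%s.png'%n,cv2.resize(im,None,fx=2.8,fy=2.8,interpolation=cv2.INTER_CUBIC))
st(); print(g((14,0,46))); p=g((14,0,46)); delta([p[0],p[1],.12],-152.94)
E
```

```text
t 0.15 tcp [ 0.2823 -0.6127  0.2258] rpy [ 1.7993e+02 -1.0000e-02 -1.5526e+02] F [ 0.5  0.7 -0.8] Fpanel [ 0.   0.6 -1. ] w 0.0877
[ 0.55686743 -0.21843107  0.046     ]
delta tool mm [-414.4  243.1  106.1] twist -2.32
```

View pics/ov_scene0.png

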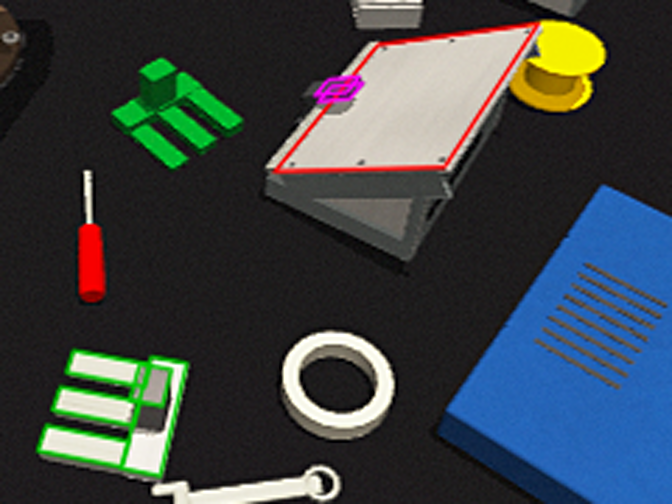

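View pics/ov_side0.png

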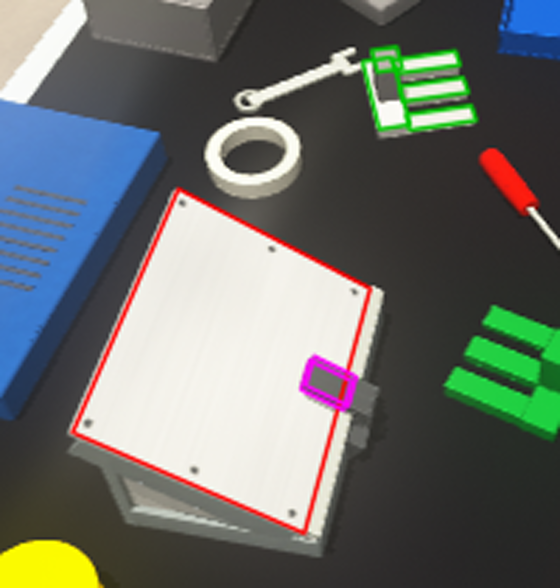

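The overlays sit tightly on the gauge, the panel and the keeper. Moving to a hover above the grip.

Call:
step_arm(commands=[[[-30,18,0],-1.3],[[-40,23,0],-1],[[-40,23,0],0],[[-40,23,0],0],[[-40,23,0],0],[[-40,24,0],0],[[-40,24,0],0],[[-40,24,20],0],[[-40,24,25],0],[[-34,20,25],0],[[-20,11,20],0],[[-10,6,16],0],[[0,0,0],0],[[0,0,0],0]], gripper=0.3, grip_force=20)

```text
time_s: 1.9
tcp_pos: [0.5425, -0.2104, 0.1212]
eef_rot: [-180.0, 0.0, -153.0]
contact_force: [-0.1, -0.4, 0.7]
gripper_width: 0.0616
```

```bash
python3 - <<'E'
from go import *
st(); delta([.5569,-.2184,.0272],-152.94); cap('wrist','w1')
E
```

```text
t 1.9 tcp [ 0.5425 -0.2104  0.1212] rpy [-1.7997e+02  2.0000e-02 -1.5299e+02] F [-0.1 -0.4  0.7] Fpanel [ 0.3 -0.4  0.7] w 0.0616
delta tool mm [ -9.1 -13.6  94. ] twist -0.05
```

View pics/w1.png

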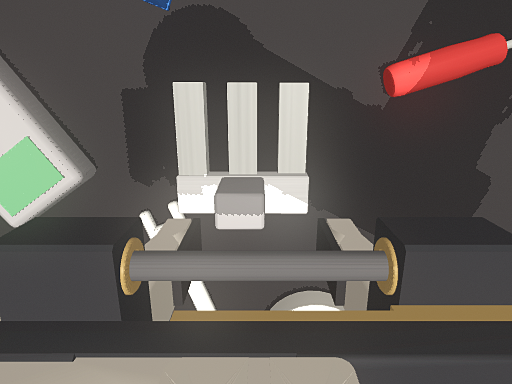

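The wrist view shows the gauge square to the jaws, with the grip block at (240,205). I'll refit its pose from this depth map.

```bash
python3 - <<'E'
from fit import *
x,c=fitgauge(['w1'],(.535,-.225),.075); print(x[:2].round(4),np.degrees(x[2])%360,x[3],c)
x,c=fitgauge(['w1','scene0','side0'],(.535,-.225),.075); print(x[:2].round(4),np.degrees(x[2])%360,x[3],c)
E
```

```text
[ 0.512  -0.2365] 64.08011864798057 0.15477799820200766 43.69359128176491
[ 0.5242 -0.2127] 243.93715041531564 0.14902487545903986 47.20781827307503
```

```bash
sed -i 's/P=np.vstack(o); /P=np.vstack(o); P=P[P[:,2]<.07]/' fit.py; python3 - <<'E'
from fit import *
x,c=fitgauge(['w1'],(.535,-.225),.08); print(x[:2].round(4),np.degrees(x[2])%360,x[3],c)
E
```

```text
[ 0.5438 -0.2271] 26.622587613867044 0.00022593667662372264 0.196788970359105
```

Call:
step_arm(commands=[[[-8.5,-14.5,0],0.2],[[0,0,20],0],[[0,0,25],0],[[0,0,20],0],[[0,0,15],0],[[0,0,10],0],[[0,0,4],0],[[0,0,0],0],[[0,0,0],0]])

```text
time_s: 3.08
tcp_pos: [0.5572, -0.2187, 0.0272]
eef_rot: [-180.0, 0.0, -153.1]
contact_force: [0.3, -0.6, -0.3]
gripper_width: 0.0613
```

Call:
step_arm(commands=[[[0,0,0],0],[[0,0,0],0],[[0,0,0],0],[[0,0,0],0],[[0,0,0],0],[[0,0,0],0]], gripper=1, grip_force=15)

```text
time_s: 3.82
tcp_pos: [0.5568, -0.2186, 0.0267]
eef_rot: [-180.0, 0.0, -153.2]
contact_force: [-0.1, -0.1, 2.8]
gripper_width: 0.0358
```

```bash
python3 - <<'E'
from go import *
st()
E
```

```text
t 3.83 tcp [ 0.5568 -0.2186  0.0267] rpy [-179.99    0.   -153.15] F [-0.1 -0.1  2.8] Fpanel [ 1.4 -0.1  2.4] w 0.0358
```

Call:
step_arm(commands=[[[0,0,-5],0],[[0,0,-10],0],[[0,0,-20],0],[[0,0,-30],0],[[0,0,-40],0],[[0,0,-40],0],[[0,0,-30],0],[[0,0,-20],0],[[0,0,0],0],[[0,0,0],0]])

```text
time_s: 5.08
tcp_pos: [0.556, -0.2184, 0.2206]
eef_rot: [179.9, -0.0, -153.2]
contact_force: [-0.2, -0.3, -4.2]
gripper_width: 0.036
```

```bash
python3 - <<'E'
from go import *
st(); cap('wrist','w2');cap('side','s2'); cap('scene','sc2'); d=L('sc2'); d.crop('c5',150,180,350,330,3.7)
gx=.014;
# target: hover over panel. tcp = grasp - grip depth z.
g=pan(14+75+65,-42,46)+[0,0,-.0188]; print('place tcp',g); delta([g[0],g[1],.25],-174.67)
E
```

```text
t 5.08 tcp [ 0.556  -0.2184  0.2206] rpy [ 1.7993e+02 -5.0000e-02 -1.5318e+02] F [-0.2 -0.3 -4.2] Fpanel [-2.4 -0.3 -3.4] w 0.036
place tcp [0.58406529 0.16134887 0.14661778]
delta tool mm [-196.3  326.4  -29.6] twist 21.5
```

View pics/w2.png

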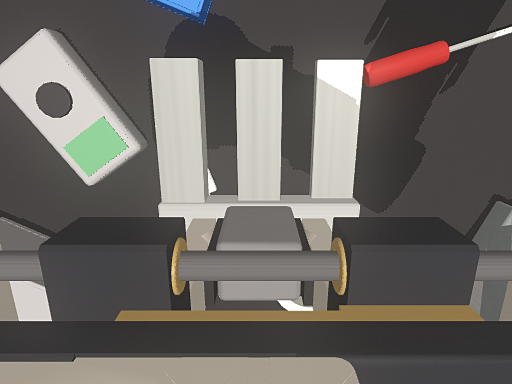

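View pics/c5.png

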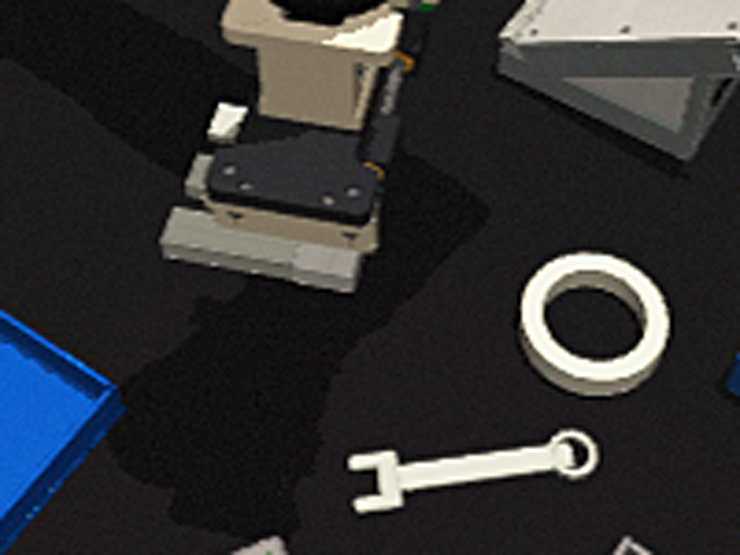

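Call:
step_arm(commands=[[[-8,12,-10],0],[[-15,25,-10],0],[[-21,35,-10],0],[[-24,40,0],0],[[-24,40,0],0],[[-24,40,0],0],[[-24,40,0],0],[[-21,35,0],0],[[-17,28,0],0],[[-12,21,0],0],[[-6,10,0],0],[[0,0,0],5],[[0,0,0],7],[[0,0,0],6],[[0,0,0],3.5],[[0,0,0],0],[[0,0,0],0]])

```text
time_s: 7.35
tcp_pos: [0.5844, 0.1604, 0.2516]
eef_rot: [-180.0, -0.0, -174.6]
contact_force: [0.1, 0.3, -3.8]
gripper_width: 0.0357
```

```bash
python3 - <<'E'
from go import *
st(); cap('wrist','w3');cap('side','s3'); 
g=pan(154,-42,46)+[0,0,-.0188]; delta(g,-174.67)
T=T_tcp(); l=L('w3'); q=(l.P-T[:3,3])@T[:3,:3]*1e3
# leaves points in tool frame: tool x forward to leaf tips, z down
for y in(-42,0,42):
    m=(np.abs(q[...,1]-y)<9)&(q[...,0]>20)&(q[...,0]<84)&(np.abs(q[...,2]-15)<40)
    a=q[m]; 
    if len(a)>20: c=np.polyfit(a[:,0],a[:,2],1); print(y,len(a),np.degrees(np.arctan(c[0])).round(2),np.polyval(c,50).round(1), a[:,0].max().round(1))
E
```

```text
t 7.35 tcp [0.5844 0.1604 0.2516] rpy [-180.     -0.   -174.61] F [ 0.1  0.3 -3.8] Fpanel [-1.9  0.3 -3.3] w 0.0357
delta tool mm [  0.3   0.8 105. ] twist 0.05
-42 4242 0.06 10.5 83.7
0 4080 0.08 14.5 84.0
42 3895 0.06 18.6 83.8
```

View pics/s3.png

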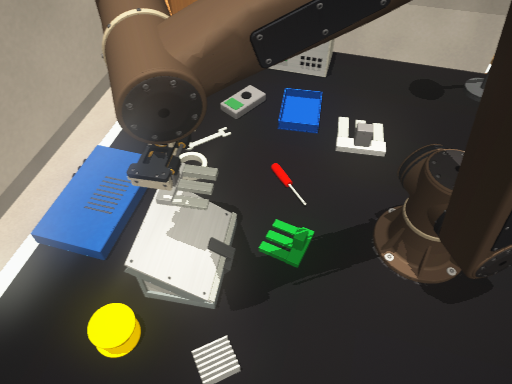

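View pics/w3.png

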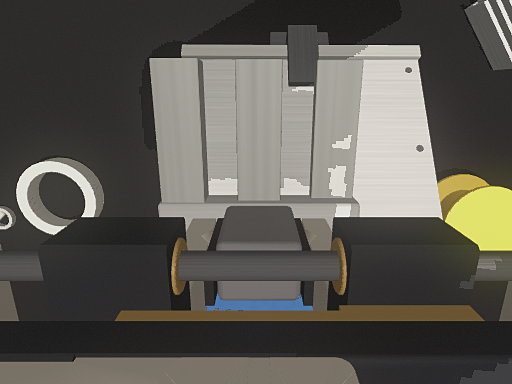

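The gauge is rigid in the pads at 0° tilt, and the interface cannot tilt the tool. I'll pivot the gauge in the pads by pressing the crossbar's rear underside on the panel's top edge, swinging along an arc until it lies flat, and then slide it down. Computing the approach.

```bash
python3 - <<'E'
from go import *
h=np.array([np.cos(np.radians(PY)),np.sin(np.radians(PY)),0]); Z=np.array([0,0,1])
E=pan(200,-42,0); print('edge',E)
l=L('w3'); print(l.proj(pan(200,60,0)), L('side0').proj(pan(200,-42,0)))
for a in (0,8,16,24,32):
    t=np.radians(a); gx=h*np.cos(t)+Z*np.sin(t); gz=-h*np.sin(t)+Z*np.cos(t)
    g=E-15e-3*gx+45.3e-3*gz-[0,0,.0188]; print(a,g.round(4),delta(g,-174.67))
E
```

```text
edge [0.64717772 0.16723697 0.15078385]
[[376.33703649 251.83628918]] [[152.23106728 202.79465423]]
delta tool mm [-48.1   0.8  74.3] twist 0.05
0 [0.6322 0.1658 0.1773] (array([-48.07537606,   0.78586349,  74.32260408]), np.float64(0.04826047331837913))
delta tool mm [-41.9   0.8  76.9] twist 0.05
8 [0.6261 0.1653 0.1748] (array([-41.91681128,   0.79112827,  76.85104606]), np.float64(0.04826047331837913))
delta tool mm [-36.2   0.8  80.2] twist 0.05
16 [0.6204 0.1647 0.1714] (array([-36.17007224,   0.79607165,  80.21198828]), np.float64(0.04826047331837913))
delta tool mm [-30.9   0.8  84.3] twist 0.05
24 [0.6152 0.1643 0.1673] (array([-30.94701268,   0.80059741,  84.34001384]), np.float64(0.04826047331837913))
delta tool mm [-26.3   0.8  89.2] twist 0.05
32 [0.6106 0.1638 0.1625] (array([-26.3492935 ,   0.80461746,  89.15477541]), np.float64(0.04826047331837913))
```

Call:
step_arm(commands=[[[-12,0.8,8],0],[[-18,0,15],0],[[-12,0,15],0],[[-6,0,13],0],[[0,0,10],0],[[0,0,7],0],[[0,0,2],0],[[0,0,0],0]], grip_force=10)

```text
time_s: 8.45
tcp_pos: [0.6322, 0.1661, 0.1821]
eef_rot: [180.0, 0.0, -174.6]
contact_force: [-0.3, -0.1, -3.2]
gripper_width: 0.0358
```

Call:
step_arm(commands=[[[0,0,1],0],[[0,0,1],0],[[0,0,1],0],[[0,0,0],0]])

```text
time_s: 8.95
tcp_pos: [0.6321, 0.1659, 0.1785]
eef_rot: [-180.0, -0.0, -174.7]
contact_force: [-0.1, -0.5, -3.1]
gripper_width: 0.036
```

Call:
step_arm(commands=[[[0,0,1],0],[[0,0,1],0],[[0,0,1],0],[[1,0,0.5],0],[[1,0,0.5],0],[[0,0,0],0]])

```text
time_s: 9.7
tcp_pos: [0.6314, 0.1659, 0.1771]
eef_rot: [180.0, 0.2, -174.6]
contact_force: [-1.5, -0.9, 9.3]
gripper_width: 0.0358
```

```bash
cat > tilt.py <<'E'
from go import *
import sys
def tilt(name):
    st(); T=T_tcp(); cap('wrist',name); l=L(name); q=(l.P-T[:3,3])@T[:3,:3]*1e3
    for y in(-42,0,42):
        m=(np.abs(q[...,1]-y)<9)&(q[...,0]>22)&(q[...,0]<70)&(q[...,2]>-10)&(q[...,2]<75)
        a=q[m]
        if len(a)>20:
            c=np.polyfit(a[:,0],a[:,2],1)
            for _ in range(4):
                k=np.abs(a[:,2]-np.polyval(c,a[:,0]))<3; c=np.polyfit(a[k,0],a[k,2],1) if k.sum()>10 else c
            print(y,len(a),k.sum(),'tilt',np.degrees(np.arctan(c[0])).round(2),'z@40',np.polyval(c,40).round(1))
tilt(sys.argv[1])
E
python3 tilt.py w4
```

```text
t 9.7 tcp [0.6314 0.1659 0.1771] rpy [ 179.98    0.22 -174.62] F [-1.5 -0.9  9.3] Fpanel [ 3.6 -0.7  8.7] w 0.0358
-42 3506 0 tilt 1.49 z@40 17.3
0 2940 2940 tilt 0.95 z@40 15.0
42 2952 2834 tilt 1.04 z@40 19.0
```

Contact is made at about 12 N and the tilt has begun (1°). I'll ease the grip and continue along the arc.

Call:
step_arm(commands=[[[1.5,0,0.5],0],[[1.5,0,0.5],0],[[1.5,0,0.6],0],[[1.5,0,0.6],0],[[0,0,0],0]], grip_force=6)

```text
time_s: 10.38
tcp_pos: [0.6239, 0.1652, 0.172]
eef_rot: [-180.0, -0.0, -174.7]
contact_force: [-2.2, 1.3, 1.9]
gripper_width: 0.036
```

```bash
python3 tilt.py w5
```

```text
t 10.38 tcp [0.6239 0.1652 0.172 ] rpy [-1.7999e+02 -4.0000e-02 -1.7466e+02] F [-2.2  1.3  1.9] Fpanel [-0.8  1.5  2.7] w 0.036
-42 3169 2908 tilt 12.15 z@40 18.0
0 2791 2791 tilt 12.27 z@40 22.1
42 2672 2664 tilt 12.26 z@40 26.3
```

Working: the tilt is 12.3° with low force. Continuing.

Call:
step_arm(commands=[[[1.5,0,1],0],[[1.5,0,1],0],[[1.5,0,1],0],[[1.5,0,1],0],[[1.5,0,1.2],0],[[1.2,0,1.2],0],[[1,0,1],0],[[0,0,0],0]])

```text
time_s: 11.42
tcp_pos: [0.6143, 0.1643, 0.1648]
eef_rot: [-180.0, -0.0, -174.7]
contact_force: [-1.4, 1.1, -1.6]
gripper_width: 0.0361
```

```bash
python3 tilt.py w6
```

```text
t 11.43 tcp [0.6143 0.1643 0.1648] rpy [-1.8000e+02 -3.0000e-02 -1.7466e+02] F [-1.4  1.1 -1.6] Fpanel [-1.9  1.2 -0.7] w 0.0361
-42 2499 2471 tilt 26.49 z@40 31.8
0 2267 2255 tilt 26.44 z@40 36.3
42 2140 2105 tilt 26.5 z@40 40.8
```

Call:
step_arm(commands=[[[1,0,1],0],[[1,0,1],0],[[1,0,1.2],0],[[0.5,0,1],0],[[0.5,0,0.8],0],[[0,0,0],0]])

```text
time_s: 12.22
tcp_pos: [0.6112, 0.1641, 0.1612]
eef_rot: [180.0, 0.1, -174.6]
contact_force: [-1.8, 0.8, 6.8]
gripper_width: 0.0359
```

```bash
python3 tilt.py w7; python3 -c "
from h import *
cap('side','s7'); l=L('s7'); l.crop('c7',100,130,290,300,4)"
```

```text
t 12.22 tcp [0.6112 0.1641 0.1612] rpy [ 1.7999e+02  1.1000e-01 -1.7464e+02] F [-1.8  0.8  6.8] Fpanel [2.2 1.  6.7] w 0.0359
-42 2362 2028 tilt 32.06 z@40 38.6
0 2228 1840 tilt 32.06 z@40 43.4
42 2117 1656 tilt 32.0 z@40 48.2
```

View pics/c7.png

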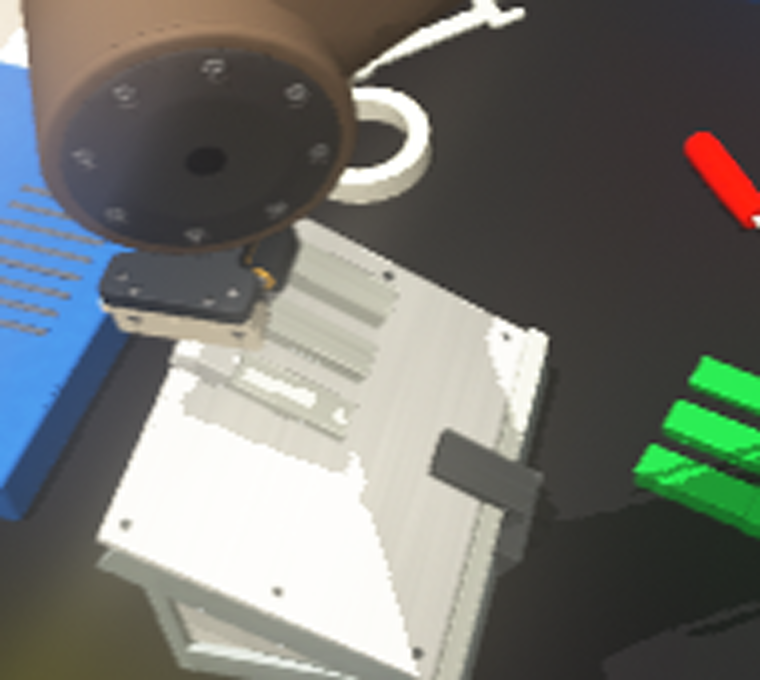

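View pics/w7.png

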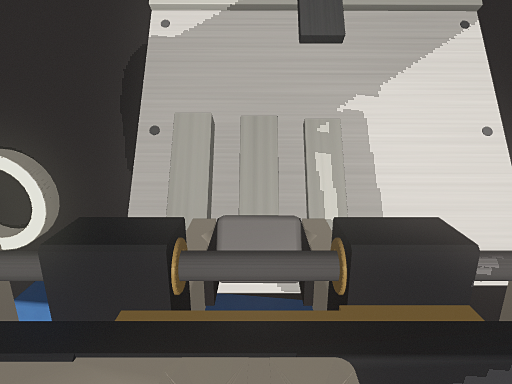

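The gauge lies flat at 32.06°. In the wrist view the thinnest leaf (322,165) is in line with the keeper (322,25). I'll measure the lateral and longitudinal offsets in the panel frame.

```bash
cat > meas.py <<'E'
from go import *
import sys
l=L(sys.argv[1]); q=(l.P-PO)@PR*1e3
fl=q[(q[...,0]>60)&(q[...,0]<85)&(abs(q[...,2])<5)&(abs(q[...,1])<100)]
z0=np.median(q[(abs(q[...,2])<4)&(q[...,0]>10)&(q[...,0]<38)&(abs(q[...,1])>22)&(abs(q[...,1])<90)][:,2]) 
print('panel z bias',z0.round(2))
k=(q[...,2]>17)&(q[...,2]<32)&(q[...,0]<50)&(q[...,0]>0)&(abs(q[...,1])<35)
if k.sum()>30:
    a=q[k]; print('keeper y',np.percentile(a[:,1],[1,99]).round(1),'xmax',np.percentile(a[:,0],99).round(1),'ztop',np.median(a[:,2]).round(1))
x0=float(sys.argv[2]); y0=float(sys.argv[3])
for nm,dy,t in(('thin',42,8),('mid',0,12),('thick',-42,16)):
    m=(abs(q[...,2]-z0-t)<2.5)&(abs(q[...,1]-y0-dy)<18)&(q[...,0]>x0-25)&(q[...,0]<x0+40)
    a=q[m]
    if len(a)>30: print(nm,len(a),'y',np.percentile(a[:,1],[2,98]).round(1),'tip x',np.percentile(a[:,0],1).round(1),'z',(np.median(a[:,2])-z0).round(1))
E
python3 meas.py w7 95 -42; python3 meas.py s7 95 -42
python3 -c "
from go import *
s=r.get_state(); print('grip panel',(PR.T@(s['tcp_pos']+np.array([0,0,.0188])-PO)*1e3).round(1))"
```

```text
panel z bias -0.03
keeper y [-16.2  13.2] xmax 43.3 ztop 23.5
thin 2126 y [-13.3   9.9] tip x 96.2 z 8.3
mid 2175 y [-54.9 -31.9] tip x 96.2 z 12.3
thick 2286 y [-96.7 -73.5] tip x 96.3 z 16.3
panel z bias -0.27
keeper y [-14.7  15.9] xmax 44.4 ztop 23.1
thin 138 y [-12.1  12.5] tip x 97.4 z 8.1
mid 122 y [-53.5 -29.4] tip x 97.0 z 11.8
thick 121 y [-95.9 -70.9] tip x 98.1 z 16.1
grip panel [184.8 -41.8  43.9]
```

Aligned within 0.5 mm, with the tips at panel x ≈ 96. The keeper top reads 23.3 mm, which implies a gap of about 14 mm. Sliding the thin leaf down.

Call:
step_arm(commands=[[[1.7,0,1],0],[[3.4,0,2.1],0],[[3.4,0,2.1],0],[[3.4,0,2.1],0],[[3.4,0,2.1],0],[[3.4,0,2.1],0],[[3.4,0,2.1],0],[[3.4,0,2.1],0],[[3.4,0,2.1],0],[[0,0,0],0]], grip_force=10)

```text
time_s: 13.58
tcp_pos: [0.582, 0.1613, 0.1429]
eef_rot: [180.0, 0.1, -174.6]
contact_force: [-1.7, -0.2, 5.7]
gripper_width: 0.0358
```

```bash
cat > q.py <<'E'
from go import *
import sys
s=st(); g=PR.T@(s['tcp_pos']+np.array([0,0,.0188])-PO)*1e3; print('grip panel',g.round(1),'tip x est',(g[0]-88.7).round(1))
E
python3 q.py; python3 tilt.py w8; python3 meas.py w8 65 -42
```

```text
t 13.57 tcp [0.582  0.1613 0.1429] rpy [ 1.7999e+02  6.0000e-02 -1.7464e+02] F [-1.7 -0.2  5.7] Fpanel [ 1.6 -0.   5.7] w 0.0358
grip panel [150.3 -41.8  43.9] tip x est 61.6
t 13.57 tcp [0.582  0.1613 0.1429] rpy [ 1.7999e+02  6.0000e-02 -1.7464e+02] F [-1.7 -0.2  5.7] Fpanel [ 1.6 -0.   5.7] w 0.0358
-42 2341 2013 tilt 32.1 z@40 38.7
0 2229 1837 tilt 31.91 z@40 43.5
42 2117 1649 tilt 31.99 z@40 48.2
panel z bias 0.02
keeper y [-16.2  13.2] xmax 43.0 ztop 23.6
thin 2392 y [-13.4   9.8] tip x 61.7 z 8.2
mid 2458 y [-55.  -32.1] tip x 61.7 z 12.2
thick 2560 y [-96.9 -73.7] tip x 61.8 z 16.2
```

Call:
step_arm(commands=[[[2.8,0,1.75],0],[[2.8,0,1.75],0],[[2.8,0,1.75],0],[[2.8,0,1.75],0],[[2.8,0,1.75],0],[[2.8,0,1.75],0],[[2.8,0,1.75],0],[[2.8,0,1.75],0],[[2.8,0,1.75],0]])

```text
time_s: 14.75
tcp_pos: [0.5579, 0.1593, 0.1277]
eef_rot: [180.0, 0.1, -174.6]
contact_force: [-0.5, -0.8, 7.4]
gripper_width: 0.0362
```

Call:
step_arm(commands=[[[2.8,0,1.75],0],[[2.8,0,1.75],0],[[2.8,0,1.75],0],[[2.8,0,1.75],0],[[2.8,0,1.75],0],[[2.8,0,1.75],0],[[2.4,0,1.5],0],[[0,0,0],0]])

```text
time_s: 15.75
tcp_pos: [0.5384, 0.1575, 0.1153]
eef_rot: [180.0, 0.1, -174.6]
contact_force: [-1.5, -0.2, 6.6]
gripper_width: 0.0358
```

```bash
python3 q.py; python3 tilt.py w9; python3 meas.py w9 10 -42
```

```text
t 15.75 tcp [0.5384 0.1575 0.1153] rpy [ 1.7998e+02  1.0000e-01 -1.7463e+02] F [-1.5 -0.2  6.6] Fpanel [ 2.2 -0.   6.4] w 0.0358
grip panel [ 98.5 -41.6  43.8] tip x est 9.8
t 15.75 tcp [0.5384 0.1575 0.1153] rpy [ 1.7998e+02  1.0000e-01 -1.7463e+02] F [-1.5 -0.2  6.6] Fpanel [ 2.2 -0.   6.4] w 0.0358
-42 2423 2018 tilt 32.13 z@40 38.5
0 2319 1956 tilt 34.74 z@40 43.7
42 2365 1827 tilt 31.57 z@40 29.9
panel z bias 0.03
keeper y [-16.1  13.4] xmax 42.7 ztop 23.7
thin 691 y [-17.4   9.9] tip x -11.5 z 7.9
mid 2262 y [-54.8 -31.9] tip x 10.0 z 12.1
thick 2367 y [-96.7 -73.4] tip x 10.0 z 16.1
```

View pics/w9.png

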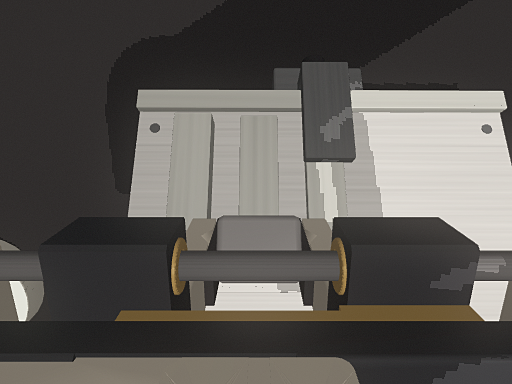

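The thin leaf is under the keeper with its tip at x ≈ 10. I'll go a little deeper, then back out.

Call:
step_arm(commands=[[[2,0,1.25],0],[[2,0,1.25],0],[[1.5,0,0.94],0],[[0,0,0],0]])

```text
time_s: 16.3
tcp_pos: [0.5331, 0.157, 0.112]
eef_rot: [180.0, 0.1, -174.6]
contact_force: [-0.8, 0.2, 7.4]
gripper_width: 0.0359
```

```bash
python3 q.py
```

```text
t 16.3 tcp [0.5331 0.157  0.112 ] rpy [ 1.7998e+02  1.1000e-01 -1.7463e+02] F [-0.8  0.2  7.4] Fpanel [3.2 0.2 6.7] w 0.0359
grip panel [ 92.2 -41.6  43.8] tip x est 3.5
```

Call:
step_arm(commands=[[[-2,0,-1.25],0],[[-4.2,0,-2.65],0],[[-4.2,0,-2.65],0],[[-4.2,0,-2.65],0],[[-4.2,0,-2.65],0],[[-4.2,0,-2.65],0],[[-4.2,0,-2.65],0],[[-4.2,0,-2.65],0],[[-4.2,0,-2.65],0],[[-4.2,0,-2.65],0],[[-4.2,0,-2.65],0],[[-4.2,0,-2.65],0],[[0,0,0],0]])

```text
time_s: 17.92
tcp_pos: [0.5772, 0.1596, 0.1397]
eef_rot: [-179.9, -0.4, -174.7]
contact_force: [-7.4, -2.8, 0.8]
gripper_width: 0.0363
```

```bash
python3 q.py; python3 tilt.py w10; python3 meas.py w10 55 -42
```

```text
t 17.93 tcp [0.5772 0.1596 0.1397] rpy [-179.87   -0.4  -174.72] F [-7.4 -2.8  0.8] Fpanel [-6.  -2.1  4.7] w 0.0363
grip panel [144.3 -43.1  43.8] tip x est 55.6
t 17.93 tcp [0.5772 0.1596 0.1397] rpy [-179.87   -0.4  -174.72] F [-7.4 -2.8  0.8] Fpanel [-6.  -2.1  4.7] w 0.0363
-42 2752 2677 tilt 24.3 z@40 27.5
0 2578 2578 tilt 24.41 z@40 31.9
42 2473 2473 tilt 24.46 z@40 36.3
panel z bias -0.01
keeper y [-16.2  13.2] xmax 49.4 ztop 23.6
thick 78 y [-75.  -74.7] tip x 53.6 z 15.9
```

The gauge tipped to 24° during the retract. I'll look.

```bash
python3 - <<'E'
from go import *
cap('side','s10'); L('s10').crop('c10',120,160,270,290,5)
l=L('w10'); T=T_tcp(); q=(l.P-PO)@PR*1e3
for v in range(90,215,8): print(v, [q[v,u].round(0).astype(int).tolist() if np.isfinite(q[v,u]).all() else None for u in (190,258,322)])
E
```

```text
90 [[29, -93, 1], [28, -45, -1], [43, -5, 23]]
98 [[53, -86, 30], [52, -45, 28], [49, -6, 24]]
106 [[59, -85, 31], [56, -45, 26], [54, -6, 23]]
114 [[63, -85, 30], [61, -45, 25], [60, -6, 23]]
122 [[68, -85, 29], [66, -45, 25], [64, -6, 22]]
130 [[73, -85, 28], [71, -45, 24], [69, -6, 19]]
138 [None, [76, -45, 24], [74, -6, 20]]
146 [[82, -85, 26], [80, -45, 22], [79, -6, 19]]
154 [[87, -85, 26], [85, -45, 22], [84, -6, 18]]
162 [[92, -84, 26], [90, -45, 21], [89, -6, 18]]
170 [[97, -84, 25], [95, -45, 20], [94, -6, 16]]
178 [[101, -84, 24], [100, -45, 20], [98, -7, 16]]
186 [[106, -84, 25], [105, -45, 20], [104, -7, 16]]
194 [[110, -84, 23], [109, -45, 19], [108, -7, 16]]
202 [[115, -83, 23], [114, -45, 17], [113, -7, 13]]
210 [[119, -83, 22], None, [118, -7, 14]]
```

View pics/w10.png

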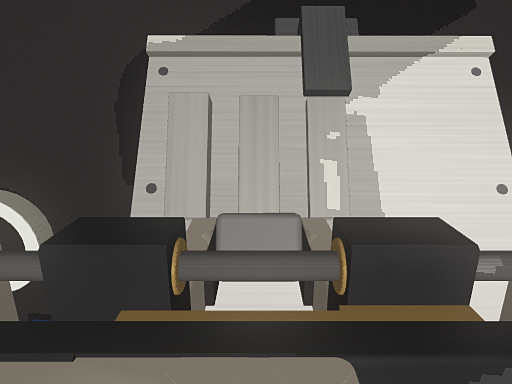

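View pics/c10.png

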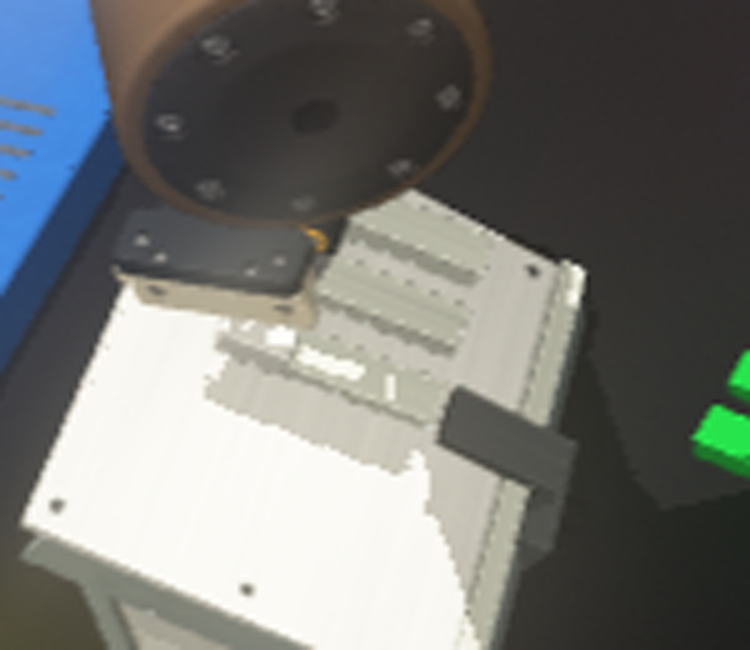

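Friction on the way up rotated the gauge about the pads; the tips are now clear of the keeper at x ≈ 50. I'll lift off, move up and across by 42 mm for the middle leaf, then press it flat again. At this tilt the rear edge gives a restoring torque. Later retractions will be unloaded.

Call:
step_arm(commands=[[[1.6,0,-2.55],0],[[1.6,0,-2.55],0],[[-3.4,0,-2.1],0],[[-3.4,0,-2.1],0],[[-3.4,0,-2.1],0],[[0,6,0],0],[[0,8,0],0],[[0,8,0],0],[[0,8,0],0],[[0,8,0],0],[[0,4,0],0],[[0,0,0],0],[[0,0,0],0]], grip_force=15)

```text
time_s: 19.65
tcp_pos: [0.5831, 0.2034, 0.1527]
eef_rot: [-180.0, -0.0, -174.7]
contact_force: [-0.6, 0.2, -3.8]
gripper_width: 0.0357
```

```bash
python3 q.py
```

```text
t 19.65 tcp [0.5831 0.2034 0.1527] rpy [-1.8000e+02 -1.0000e-02 -1.7467e+02] F [-0.6  0.2 -3.8] Fpanel [-2.5  0.2 -2.9] w 0.0357
grip panel [159.7  -0.   49.6] tip x est 71.0
```

Call:
step_arm(commands=[[[-0.8,0,1.27],0],[[-0.8,0,1.27],0],[[-0.5,0,0.85],0],[[0,0,1.2],0],[[0.5,0,1.2],0],[[0.8,0,1.2],0],[[0.8,0,1],0],[[0.8,0,0.7],0],[[0,0,0],0]], grip_force=6)

```text
time_s: 20.78
tcp_pos: [0.5823, 0.2035, 0.1441]
eef_rot: [180.0, 0.0, -174.7]
contact_force: [-0.4, 0.1, -0.2]
gripper_width: 0.0358
```

```bash
python3 q.py; python3 tilt.py w11;python3 meas.py w11 68 0
```

```text
t 20.77 tcp [0.5823 0.2035 0.1441] rpy [ 180.      0.   -174.66] F [-0.4  0.1 -0.2] Fpanel [-0.4  0.1  0. ] w 0.0358
grip panel [154.5   0.2  42.7] tip x est 65.8
t 20.77 tcp [0.5823 0.2035 0.1441] rpy [ 180.      0.   -174.66] F [-0.4  0.1 -0.2] Fpanel [-0.4  0.1  0. ] w 0.0358
-42 2592 2495 tilt 29.18 z@40 32.7
0 2425 2280 tilt 29.13 z@40 37.3
42 2315 2105 tilt 28.99 z@40 42.0
panel z bias 0.03
keeper y [-15.8  13.4] xmax 43.1 ztop 23.6
thin 113 y [28.4 51.1] tip x 61.6 z 9.1
thick 110 y [-50.4 -31.3] tip x 61.7 z 16.5
```

Call:
step_arm(commands=[[[0.5,0,1],0],[[0.5,0,1],0],[[0.3,0,0.8],0],[[0,0,0],0]])

```text
time_s: 21.32
tcp_pos: [0.5811, 0.2034, 0.1421]
eef_rot: [180.0, 0.0, -174.6]
contact_force: [-3.7, -0.0, 5.5]
gripper_width: 0.0361
```

```bash
python3 q.py; python3 tilt.py w12;python3 meas.py w12 64 0
```

```text
t 21.32 tcp [0.5811 0.2034 0.1421] rpy [ 1.8000e+02  3.0000e-02 -1.7465e+02] F [-3.7 -0.   5.5] Fpanel [-0.2  0.3  6.7] w 0.0361
grip panel [152.4   0.2  41.6] tip x est 63.7
t 21.32 tcp [0.5811 0.2034 0.1421] rpy [ 1.8000e+02  3.0000e-02 -1.7465e+02] F [-3.7 -0.   5.5] Fpanel [-0.2  0.3  6.7] w 0.0361
-42 2515 2277 tilt 32.23 z@40 36.0
0 2371 2053 tilt 32.2 z@40 40.9
42 2244 1858 tilt 32.04 z@40 45.7
panel z bias 0.01
keeper y [-15.8  13.4] xmax 43.2 ztop 23.6
thin 2413 y [28.6 51.8] tip x 60.6 z 8.1
mid 2466 y [-13.  10.] tip x 60.7 z 12.1
thick 2623 y [-54.8 -31.6] tip x 60.2 z 16.2
```

Flat again (32.1°), with the middle leaf centred on the keeper and the tip at 60.7. Sliding the middle leaf in.

Call:
step_arm(commands=[[[2.5,0,1.56],0],[[2.5,0,1.56],0],[[2.5,0,1.56],0],[[2.5,0,1.56],0],[[2.5,0,1.56],0],[[2.5,0,1.56],0],[[2,0,1.25],0],[[2,0,1.25],0],[[0,0,0],0]], grip_force=10)

```text
time_s: 22.5
tcp_pos: [0.5635, 0.2022, 0.1309]
eef_rot: [180.0, 0.2, -174.6]
contact_force: [0.7, 0.2, 7.1]
gripper_width: 0.036
```

```bash
python3 q.py; python3 tilt.py w13;python3 meas.py w13 38 0
```

```text
t 22.5 tcp [0.5635 0.2022 0.1309] rpy [ 179.96    0.19 -174.61] F [0.7 0.2 7.1] Fpanel [4.4 0.1 5.7] w 0.036
grip panel [131.5   0.6  41.6] tip x est 42.8
t 22.5 tcp [0.5635 0.2022 0.1309] rpy [ 179.96    0.19 -174.61] F [0.7 0.2 7.1] Fpanel [4.4 0.1 5.7] w 0.036
-42 2530 2291 tilt 32.01 z@40 35.8
0 2410 2005 tilt 31.94 z@40 40.6
42 2260 1896 tilt 32.04 z@40 45.5
panel z bias 0.05
keeper y [-15.8  13.4] xmax 43.0 ztop 23.7
thin 2148 y [28.9 52.1] tip x 39.0 z 8.0
mid 2081 y [-12.7  10.2] tip x 41.4 z 12.1
thick 2290 y [-54.5 -31.4] tip x 39.3 z 16.1
```

Call:
step_arm(commands=[[[2,0,1.25],0],[[2,0,1.25],0],[[2,0,1.25],0],[[0,0,0],0]])

```text
time_s: 23.05
tcp_pos: [0.5575, 0.2017, 0.1272]
eef_rot: [180.0, 0.2, -174.6]
contact_force: [-1.0, 1.1, 7.3]
gripper_width: 0.0362
```

```bash
python3 q.py
```

```text
t 23.05 tcp [0.5575 0.2017 0.1272] rpy [ 179.95    0.18 -174.62] F [-1.   1.1  7.3] Fpanel [3.1 1.2 6.7] w 0.0362
grip panel [124.4   0.6  41.5] tip x est 35.7
```

The middle leaf enters freely (tip ~32, ~3 N drag). Going further in.

Call:
step_arm(commands=[[[2.5,0,1.56],0],[[2.5,0,1.56],0],[[2.5,0,1.56],0],[[2.5,0,1.56],0],[[2.5,0,1.56],0],[[0,0,0],0]])

```text
time_s: 23.8
tcp_pos: [0.5449, 0.2005, 0.1192]
eef_rot: [179.9, 0.2, -174.6]
contact_force: [-0.9, 0.6, 6.9]
gripper_width: 0.0364
```

Call:
step_arm(commands=[[[2.5,0,1.56],0],[[2.5,0,1.56],0],[[2.5,0,1.56],0],[[2.5,0,1.56],0],[[0,0,0],0]])

```text
time_s: 24.42
tcp_pos: [0.5349, 0.1996, 0.1129]
eef_rot: [179.9, 0.2, -174.6]
contact_force: [-1.3, 0.7, 6.8]
gripper_width: 0.0361
```

```bash
python3 q.py; python3 tilt.py w14;python3 meas.py w14 6 0
```

```text
t 24.43 tcp [0.5349 0.1996 0.1129] rpy [ 1.7995e+02  1.7000e-01 -1.7461e+02] F [-1.3  0.7  6.8] Fpanel [2.5 0.8 6.4] w 0.0361
grip panel [97.7  0.7 41.5] tip x est 9.0
t 24.43 tcp [0.5349 0.1996 0.1129] rpy [ 1.7995e+02  1.7000e-01 -1.7461e+02] F [-1.3  0.7  6.8] Fpanel [2.5 0.8 6.4] w 0.0361
-42 2498 2278 tilt 31.96 z@40 35.8
0 2500 1507 tilt 28.0 z@40 28.6
42 2271 2183 tilt 32.93 z@40 45.6
panel z bias 0.06
keeper y [-16.   13.4] xmax 42.8 ztop 23.7
thin 3265 y [26.2 57.6] tip x -12.6 z 7.6
mid 289 y [-12.8  10.4] tip x 41.2 z 12.0
thick 2403 y [-54.5 -31.3] tip x 5.5 z 16.1
```

The middle leaf is in with its tip at x ≈ 5.5 and no binding. I'll unload the press before backing out.

Call:
step_arm(commands=[[[0.25,0,-0.4],0],[[0.25,0,-0.4],0],[[0,0,0],0],[[0,0,0],0]], grip_force=25)

```text
time_s: 24.98
tcp_pos: [0.533, 0.1988, 0.112]
eef_rot: [-180.0, -0.0, -174.7]
contact_force: [-0.1, 0.3, -3.6]
gripper_width: 0.0361
```

```bash
python3 q.py
```

```text
t 24.98 tcp [0.533  0.1988 0.112 ] rpy [-1.7998e+02 -4.0000e-02 -1.7467e+02] F [-0.1  0.3 -3.6] Fpanel [-2.   0.3 -3. ] w 0.0361
grip panel [95.5 -0.  41.7] tip x est 6.8
```

Call:
step_arm(commands=[[[-1.5,0,-0.94],0],[[-2.5,0,-1.56],0],[[-2.5,0,-1.56],0],[[0,0,0],0]])

```text
time_s: 25.48
tcp_pos: [0.5401, 0.1996, 0.1167]
eef_rot: [180.0, 0.0, -174.7]
contact_force: [-1.4, 0.2, -3.0]
gripper_width: 0.036
```

```bash
python3 q.py; python3 tilt.py w15
```

```text
t 25.48 tcp [0.5401 0.1996 0.1167] rpy [ 1.7999e+02  2.0000e-02 -1.7467e+02] F [-1.4  0.2 -3. ] Fpanel [-2.8  0.4 -1.8] w 0.036
grip panel [104.    0.2  41.9] tip x est 15.3
t 25.48 tcp [0.5401 0.1996 0.1167] rpy [ 1.7999e+02  2.0000e-02 -1.7467e+02] F [-1.4  0.2 -3. ] Fpanel [-2.8  0.4 -1.8] w 0.036
-42 2494 2275 tilt 32.07 z@40 35.9
0 2468 1529 tilt 13.91 z@40 35.6
42 2263 1926 tilt 32.56 z@40 45.6
```

Call:
step_arm(commands=[[[-3.4,0,-2.15],0],[[-3.4,0,-2.15],0],[[-3.4,0,-2.15],0],[[-3.4,0,-2.15],0],[[-3.4,0,-2.15],0],[[-3.4,0,-2.15],0],[[-3.4,0,-2.15],0],[[-3.4,0,-2.15],0],[[-3.4,0,-2.15],0],[[-3.4,0,-2.15],0],[[-3.4,0,-2.15],0],[[-3.4,0,-2.15],0],[[0,0,0],0]])

```text
time_s: 27.15
tcp_pos: [0.5807, 0.2034, 0.1424]
eef_rot: [180.0, 0.0, -174.7]
contact_force: [-0.9, -0.4, -4.1]
gripper_width: 0.0359
```

```bash
python3 q.py; python3 tilt.py w16;python3 meas.py w16 60 0
```

```text
t 27.15 tcp [0.5807 0.2034 0.1424] rpy [ 1.7999e+02  2.0000e-02 -1.7467e+02] F [-0.9 -0.4 -4.1] Fpanel [-2.9 -0.4 -3. ] w 0.0359
grip panel [152.3   0.2  42.2] tip x est 63.6
t 27.15 tcp [0.5807 0.2034 0.1424] rpy [ 1.7999e+02  2.0000e-02 -1.7467e+02] F [-0.9 -0.4 -4.1] Fpanel [-2.9 -0.4 -3. ] w 0.0359
-42 2515 2282 tilt 32.19 z@40 36.0
0 2369 2053 tilt 32.12 z@40 40.7
42 2261 1873 tilt 31.94 z@40 45.6
panel z bias -0.01
keeper y [-15.8  13.5] xmax 43.2 ztop 23.6
thin 2189 y [28.5 51.8] tip x 60.5 z 8.7
mid 2222 y [-13.  10.] tip x 60.5 z 12.8
thick 2375 y [-54.8 -31.6] tip x 60.0 z 16.8
```

Retracted cleanly, still flat and about 0.6 mm off the panel. Moving 42 mm across for the thick leaf and setting it down.

Call:
step_arm(commands=[[[0,5,0],0],[[0,8,0],0],[[0,8,0],0],[[0,8,0],0],[[0,8,0],0],[[0,5,0],0],[[-0.3,0,0.5],0],[[-0.3,0,0.5],0],[[-0.3,0,0.5],0],[[0,0,0],0]])

```text
time_s: 28.45
tcp_pos: [0.5767, 0.2456, 0.1418]
eef_rot: [180.0, -0.0, -174.7]
contact_force: [-7.0, 2.7, 5.0]
gripper_width: 0.0355
```

```bash
python3 q.py; python3 tilt.py w17;python3 meas.py w17 60 42
```

```text
t 28.45 tcp [0.5767 0.2456 0.1418] rpy [ 1.7995e+02 -1.0000e-02 -1.7465e+02] F [-7.   2.7  5. ] Fpanel [-3.   3.4  7.8] w 0.0355
grip panel [151.9  42.5  41.6] tip x est 63.2
t 28.45 tcp [0.5767 0.2456 0.1418] rpy [ 1.7995e+02 -1.0000e-02 -1.7465e+02] F [-7.   2.7  5. ] Fpanel [-3.   3.4  7.8] w 0.0355
-42 2522 2283 tilt 32.08 z@40 35.9
0 2376 2059 tilt 32.15 z@40 40.8
42 2255 1864 tilt 32.04 z@40 45.6
panel z bias 0.05
keeper y [-15.5  13.9] xmax 43.1 ztop 23.6
thin 2207 y [71.  94.1] tip x 60.0 z 8.1
mid 2252 y [29.4 52.3] tip x 60.2 z 12.2
thick 2532 y [-12.6  10.8] tip x 42.2 z 16.3
```

Call:
step_arm(commands=[[[2.4,0,1.5],0],[[2.4,0,1.5],0],[[2.4,0,1.5],0],[[2.4,0,1.5],0],[[1.7,0,1.06],0],[[0,0,0],0]], grip_force=10)

```text
time_s: 29.25
tcp_pos: [0.5675, 0.2444, 0.1358]
eef_rot: [179.9, 0.2, -174.6]
contact_force: [-0.2, 0.8, 6.5]
gripper_width: 0.036
```

```bash
python3 q.py; python3 tilt.py w18;python3 meas.py w18 48 42
```

```text
t 29.25 tcp [0.5675 0.2444 0.1358] rpy [ 179.95    0.2  -174.63] F [-0.2  0.8  6.5] Fpanel [3.3 0.8 5.5] w 0.036
grip panel [140.8  42.3  41.5] tip x est 52.1
t 29.25 tcp [0.5675 0.2444 0.1358] rpy [ 179.95    0.2  -174.63] F [-0.2  0.8  6.5] Fpanel [3.3 0.8 5.5] w 0.036
-42 2497 2281 tilt 31.96 z@40 35.7
0 2386 2092 tilt 31.92 z@40 40.6
42 2266 1898 tilt 31.92 z@40 45.4
panel z bias 0.02
keeper y [-15.6  13.9] xmax 43.0 ztop 23.6
thin 2182 y [70.6 93.7] tip x 48.5 z 8.0
mid 2223 y [29.  51.9] tip x 48.5 z 12.1
thick 2446 y [-12.9  10.5] tip x 42.0 z 16.1
```

Tip is at 48.5, with keeper contact expected at 42–43. Small steps now.

Call:
step_arm(commands=[[[1,0,0.63],0],[[1,0,0.63],0],[[1,0,0.63],0],[[0,0,0],0]])

```text
time_s: 29.8
tcp_pos: [0.5648, 0.2442, 0.1341]
eef_rot: [179.9, 0.2, -174.6]
contact_force: [-0.0, 1.0, 7.2]
gripper_width: 0.0358
```

```bash
python3 q.py
```

```text
t 29.8 tcp [0.5648 0.2442 0.1341] rpy [ 179.94    0.23 -174.63] F [-0.   1.   7.2] Fpanel [3.9 1.  6.1] w 0.0358
grip panel [137.6  42.3  41.5] tip x est 48.9
```

Call:
step_arm(commands=[[[0.85,0,0.53],0],[[0.85,0,0.53],0],[[0,0,0],0]])

```text
time_s: 30.18
tcp_pos: [0.5631, 0.244, 0.133]
eef_rot: [179.9, 0.2, -174.6]
contact_force: [-0.9, 1.1, 7.6]
gripper_width: 0.0361
```

```bash
python3 q.py
```

```text
t 30.18 tcp [0.5631 0.244  0.133 ] rpy [ 179.94    0.23 -174.63] F [-0.9  1.1  7.6] Fpanel [3.3 1.1 6.9] w 0.0361
grip panel [135.6  42.3  41.5] tip x est 46.9
```

Call:
step_arm(commands=[[[0.85,0,0.53],0],[[0.85,0,0.53],0],[[0,0,0],0]])

```text
time_s: 30.55
tcp_pos: [0.5626, 0.2442, 0.1327]
eef_rot: [179.9, 0.4, -174.6]
contact_force: [1.8, -0.8, 9.0]
gripper_width: 0.0356
```

```bash
python3 q.py
```

```text
t 30.55 tcp [0.5626 0.2442 0.1327] rpy [ 179.91    0.37 -174.6 ] F [ 1.8 -0.8  9. ] Fpanel [ 6.2 -1.   6.7] w 0.0356
grip panel [135.1  42.5  41.4] tip x est 46.4
```

Call:
step_arm(commands=[[[0.85,0,0.53],0],[[0,0,0],0]])

```text
time_s: 30.8
tcp_pos: [0.5624, 0.2444, 0.1326]
eef_rot: [179.9, 0.4, -174.6]
contact_force: [4.9, 0.3, 9.1]
gripper_width: 0.036
```

```bash
python3 q.py; python3 tilt.py w19;python3 meas.py w19 43 42
```

```text
t 30.8 tcp [0.5624 0.2444 0.1326] rpy [ 179.89    0.45 -174.59] F [4.9 0.3 9.1] Fpanel [ 9.  -0.1  5.2] w 0.036
grip panel [134.9  42.7  41.4] tip x est 46.2
t 30.8 tcp [0.5624 0.2444 0.1326] rpy [ 179.89    0.45 -174.59] F [4.9 0.3 9.1] Fpanel [ 9.  -0.1  5.2] w 0.036
-42 2537 2349 tilt 31.48 z@40 35.3
0 2384 2092 tilt 31.77 z@40 40.2
42 2254 1893 tilt 31.64 z@40 45.1
panel z bias 0.07
keeper y [-15.6  13.9] xmax 43.2 ztop 23.7
thin 2224 y [70.8 93.8] tip x 42.9 z 8.0
mid 2274 y [29.2 52. ] tip x 42.8 z 12.1
thick 2505 y [-12.8  10.5] tip x 41.9 z 16.1
```

View pics/w19.png

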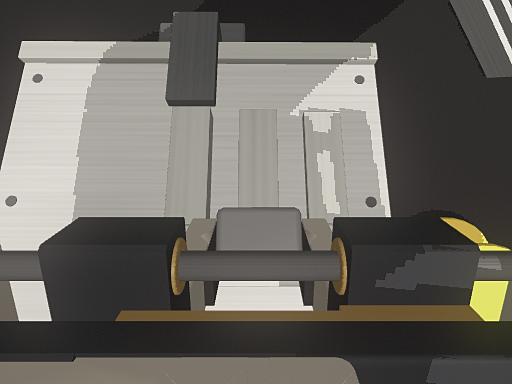

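The thick leaf stops against the keeper's end (tip at 42.9, force rising to 9 N with no motion). It does not fit, and the keeper top at 23.6 − 9 mm gives a gap of about 14.5 mm, which agrees. Backing off unloaded and returning to the middle leaf.

Call:
step_arm(commands=[[[-1.7,0,-1.06],0],[[-1.2,0,-0.75],0],[[0.4,0,-0.6],0],[[0.3,0,-0.5],0],[[0,0,0],0],[[0,0,0],0]], grip_force=25)

```text
time_s: 31.6
tcp_pos: [0.5625, 0.2442, 0.1328]
eef_rot: [180.0, 0.2, -174.6]
contact_force: [5.0, 1.0, 0.6]
gripper_width: 0.0361
```

```bash
python3 q.py; python3 tilt.py w20
```

```text
t 31.6 tcp [0.5625 0.2442 0.1328] rpy [ 1.7995e+02  1.6000e-01 -1.7464e+02] F [5.  1.  0.6] Fpanel [ 4.6  0.6 -2.2] w 0.0361
grip panel [135.   42.5  41.6] tip x est 46.3
t 31.6 tcp [0.5625 0.2442 0.1328] rpy [ 1.7995e+02  1.6000e-01 -1.7464e+02] F [5.  1.  0.6] Fpanel [ 4.6  0.6 -2.2] w 0.0361
-42 2527 2337 tilt 31.64 z@40 35.9
0 2378 2062 tilt 32.07 z@40 40.7
42 2261 1896 tilt 32.11 z@40 45.5
```

Call:
step_arm(commands=[[[-2,0,-1.25],0],[[-3.4,0,-2.15],0],[[-3.4,0,-2.15],0],[[-3.4,0,-2.15],0],[[-2.4,0,-1.6],0],[[0,0,0],0],[[0,0,0],0]])

```text
time_s: 32.52
tcp_pos: [0.5755, 0.245, 0.1413]
eef_rot: [180.0, -0.0, -174.7]
contact_force: [0.6, -0.5, -3.3]
gripper_width: 0.0357
```

```bash
python3 q.py; python3 tilt.py w21;python3 meas.py w21 60 42
```

```text
t 32.52 tcp [0.5755 0.245  0.1413] rpy [ 1.8000e+02 -1.0000e-02 -1.7467e+02] F [ 0.6 -0.5 -3.3] Fpanel [-1.3 -0.6 -3.1] w 0.0357
grip panel [150.6  42.1  41.9] tip x est 61.9
t 32.52 tcp [0.5755 0.245  0.1413] rpy [ 1.8000e+02 -1.0000e-02 -1.7467e+02] F [ 0.6 -0.5 -3.3] Fpanel [-1.3 -0.6 -3.1] w 0.0357
-42 2525 2281 tilt 31.92 z@40 35.8
0 2378 2088 tilt 31.99 z@40 40.6
42 2254 1893 tilt 32.07 z@40 45.4
panel z bias 0.03
keeper y [-15.6  13.9] xmax 43.2 ztop 23.6
thin 2320 y [70.3 93.5] tip x 58.0 z 8.6
mid 2355 y [28.7 51.6] tip x 58.2 z 12.7
thick 2611 y [-13.2  10.2] tip x 42.2 z 16.7
```

Free and flat. Moving back 42 mm and setting down with light pressure.

Call:
step_arm(commands=[[[0,-5,0],0],[[0,-8,0],0],[[0,-8,0],0],[[0,-8,0],0],[[0,-8,0],0],[[0,-5,0],0],[[-0.3,0,0.5],0],[[-0.3,0,0.5],0],[[0,0,0.2],0],[[0,0,0],0]])

```text
time_s: 33.83
tcp_pos: [0.5797, 0.2025, 0.1412]
eef_rot: [-179.9, -0.0, -174.7]
contact_force: [-3.9, -5.3, 6.1]
gripper_width: 0.0361
```

```bash
python3 q.py; python3 tilt.py w22;python3 meas.py w22 58 0
```

```text
t 33.83 tcp [0.5797 0.2025 0.1412] rpy [-1.7993e+02 -3.0000e-02 -1.7465e+02] F [-3.9 -5.3  6.1] Fpanel [-0.4 -4.9  7.5] w 0.0361
grip panel [150.7  -0.6  41.6] tip x est 62.0
t 33.83 tcp [0.5797 0.2025 0.1412] rpy [-1.7993e+02 -3.0000e-02 -1.7465e+02] F [-3.9 -5.3  6.1] Fpanel [-0.4 -4.9  7.5] w 0.0361
-42 2522 2279 tilt 32.08 z@40 35.9
0 2372 2082 tilt 32.08 z@40 40.7
42 2264 1903 tilt 32.01 z@40 45.4
panel z bias -0.0
keeper y [-15.9  13.5] xmax 43.1 ztop 23.6
thin 2199 y [27.6 50.8] tip x 58.1 z 8.3
mid 2230 y [-14.    8.9] tip x 58.5 z 12.4
thick 2340 y [-55.8 -32.6] tip x 58.4 z 16.5
```

Call:
step_arm(commands=[[[2,0.5,1.25],0],[[2.6,0,1.62],0],[[2.6,0,1.62],0],[[2.6,0,1.62],0],[[2.6,0,1.62],0],[[2.6,0,1.62],0],[[2.6,0,1.62],0],[[2.6,0,1.62],0],[[0,0,0],0]], grip_force=12)

```text
time_s: 35.0
tcp_pos: [0.5616, 0.2031, 0.1298]
eef_rot: [179.9, 0.2, -174.6]
contact_force: [-0.5, 0.4, 6.6]
gripper_width: 0.0362
```

```bash
python3 q.py; python3 tilt.py w23;python3 meas.py w23 35 0
```

```text
t 35.0 tcp [0.5616 0.2031 0.1298] rpy [ 179.93    0.25 -174.57] F [-0.5  0.4  6.6] Fpanel [3.1 0.5 5.8] w 0.0362
grip panel [129.4   1.7  41.5] tip x est 40.7
t 35.0 tcp [0.5616 0.2031 0.1298] rpy [ 179.93    0.25 -174.57] F [-0.5  0.4  6.6] Fpanel [3.1 0.5 5.8] w 0.0362
-42 2523 2290 tilt 31.9 z@40 35.6
0 2425 1923 tilt 31.94 z@40 40.5
42 2263 1898 tilt 31.99 z@40 45.3
panel z bias 0.05
keeper y [-15.8  13.5] xmax 43.0 ztop 23.7
thin 2090 y [29.9 53. ] tip x 37.1 z 8.1
mid 1914 y [-11.8  11.1] tip x 41.4 z 12.1
thick 2223 y [-53.6 -30.5] tip x 37.3 z 16.1
```

Call:
step_arm(commands=[[[2.6,-0.4,1.62],0],[[2.6,-0.4,1.62],0],[[2.6,0,1.62],0],[[2.6,0,1.62],0],[[2.6,0,1.62],0],[[2.6,0,1.62],0],[[2.6,0,1.62],0],[[2.6,0,1.62],0],[[2.6,0,1.62],0],[[0,0,0],0]])

```text
time_s: 36.3
tcp_pos: [0.5384, 0.2003, 0.1151]
eef_rot: [179.9, 0.2, -174.6]
contact_force: [-0.6, 0.3, 7.2]
gripper_width: 0.0362
```

```bash
python3 q.py; python3 tilt.py w24;python3 meas.py w24 8 0
```

```text
t 36.3 tcp [0.5384 0.2003 0.1151] rpy [ 179.92    0.24 -174.57] F [-0.6  0.3  7.2] Fpanel [3.3 0.3 6.4] w 0.0362
grip panel [101.8   1.   41.4] tip x est 13.1
t 36.3 tcp [0.5384 0.2003 0.1151] rpy [ 179.92    0.24 -174.57] F [-0.6  0.3  7.2] Fpanel [3.3 0.3 6.4] w 0.0362
-42 2502 2278 tilt 31.86 z@40 35.6
0 2495 1445 tilt 12.71 z@40 34.8
42 2276 2035 tilt 32.56 z@40 45.4
panel z bias 0.1
keeper y [-30.9  13.6] xmax 42.9 ztop 23.7
thin 3092 y [26.4 57.8] tip x -12.0 z 7.7
mid 393 y [-12.5  10.7] tip x 41.5 z 12.1
thick 2258 y [-54.2 -31.1] tip x 10.0 z 16.1
```

Tip is at ~10. Down to the ledge in small steps.

Call:
step_arm(commands=[[[2,0,1.25],0],[[2,0,1.25],0],[[2,0,1.25],0],[[0,0,0],0]])

```text
time_s: 36.85
tcp_pos: [0.5326, 0.1998, 0.1114]
eef_rot: [179.9, 0.3, -174.6]
contact_force: [-0.7, 0.6, 6.9]
gripper_width: 0.036
```

Call:
step_arm(commands=[[[1,0,0.63],0],[[1,0,0.63],0],[[0,0,0],0]])

```text
time_s: 37.22
tcp_pos: [0.5315, 0.1997, 0.1107]
eef_rot: [179.9, 0.3, -174.6]
contact_force: [1.8, -0.6, 9.4]
gripper_width: 0.0361
```

```bash
python3 q.py
```

```text
t 37.23 tcp [0.5315 0.1997 0.1107] rpy [ 179.91    0.35 -174.55] F [ 1.8 -0.6  9.4] Fpanel [ 6.5 -0.7  7.1] w 0.0361
grip panel [93.7  1.1 41.4] tip x est 5.0
```

Call:
step_arm(commands=[[[0.85,0,0.53],0],[[0.85,0,0.53],0],[[0,0,0],0]])

```text
time_s: 37.6
tcp_pos: [0.5315, 0.1998, 0.1107]
eef_rot: [179.9, 0.5, -174.5]
contact_force: [6.4, -3.2, 11.5]
gripper_width: 0.0357
```

```bash
python3 q.py; python3 tilt.py w25;python3 meas.py w25 1 0; python3 -c "
from h import *
L('w25').crop('c25',120,60,360,220,3)"
```

```text
t 37.6 tcp [0.5315 0.1998 0.1107] rpy [ 179.89    0.53 -174.53] F [ 6.4 -3.2 11.5] Fpanel [11.3 -3.8  6.5] w 0.0357
grip panel [93.6  1.2 41.4] tip x est 4.9
t 37.6 tcp [0.5315 0.1998 0.1107] rpy [ 179.89    0.53 -174.53] F [ 6.4 -3.2 11.5] Fpanel [11.3 -3.8  6.5] w 0.0357
-42 2521 2297 tilt 31.71 z@40 35.2
0 2519 2045 tilt 31.34 z@40 26.5
42 2282 2282 tilt 32.61 z@40 45.1
panel z bias 0.11
keeper y [-22.1  13.6] xmax 42.8 ztop 23.7
thin 3166 y [26.3 57.7] tip x -12.3 z 7.7
thick 2332 y [-54.2 -31.1] tip x 1.9 z 16.0
```

View pics/c25.png

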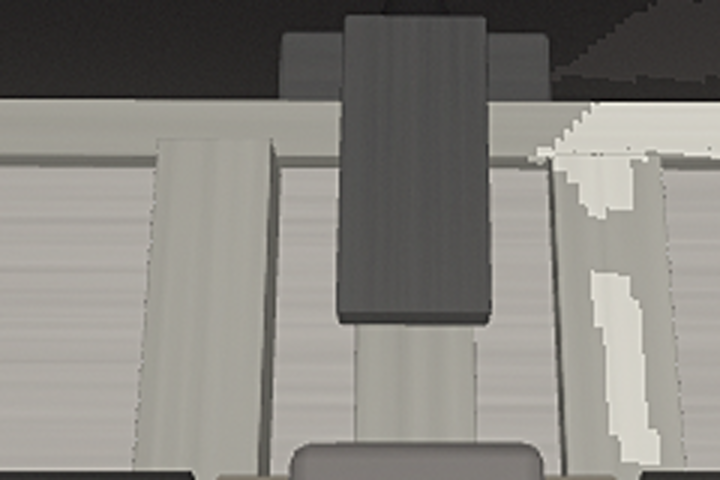

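The motion has stopped at 11 N. I'll check where the ledge face reads in the same frame, compared with the tips at 1.9.

```bash
python3 - <<'E'
from go import *
for n in('w25','w24','w16'):
    l=L(n); q=(l.P-PO)@PR*1e3
    for y0,y1 in((-110,-70),(-28,-18),(16,28),(70,100)):
        m=(q[...,2]>5.8)&(q[...,2]<8.5)&(q[...,1]>y0)&(q[...,1]<y1)&(abs(q[...,0])<14); a=q[m]
        if len(a)>10: print(n,y0,y1,len(a),'ledge top x',np.percentile(a[:,0],[2,95,99]).round(1))
l=L('w25'); q=(l.P-PO)@PR*1e3
for nm,y0,t in(('thin',43,8),('thick',-42,16)):
  for s in(-7,7):
    m=(abs(q[...,1]-y0+.5-s)<2.5)&(abs(q[...,2]-t)<(1.0 if t==16 else .45))&(abs(q[...,0])<25); print(nm,s,m.sum(),np.percentile(q[m][:,0],[0,1,3]).round(1))
E
```

```text
w25 -110 -70 1122 ledge top x [-12.6   0.4   0.9]
w25 -28 -18 293 ledge top x [-13.    0.4   1.1]
w25 16 28 323 ledge top x [-12.3   0.2   1. ]
w25 70 100 830 ledge top x [-12.6   0.4   1. ]
w24 -110 -70 1098 ledge top x [-12.6   0.6   1. ]
w24 -28 -18 270 ledge top x [-12.6   0.5   1. ]
w24 16 28 316 ledge top x [-12.3   0.4   0.9]
w24 70 100 802 ledge top x [-12.4   0.6   1.1]
w16 -110 -70 919 ledge top x [-12.9   0.5   1.1]
w16 -28 -18 232 ledge top x [-13.2   0.5   1.1]
w16 16 28 260 ledge top x [-12.1   0.4   1.3]
w16 70 100 655 ledge top x [-12.4   0.9   1.5]
thin -7 164 [-11.9 -10.7  -9.6]
thin 7 153 [-9.7 -8.2 -5.6]
thick -7 247 [1.3 1.7 2.2]
thick 7 247 [1.4 1.5 2.5]
```

The ledge face reads 1.0 and the tips 1.3–1.7, so the leaf is against the ledge. I'll ease the load a little, then let go.

Call:
step_arm(commands=[[[-0.6,0,-0.55],0],[[0,0,-0.3],0],[[0,0,0],0]])

```text
time_s: 38.02
tcp_pos: [0.5314, 0.1996, 0.1107]
eef_rot: [179.9, 0.4, -174.6]
contact_force: [6.1, -2.1, 7.6]
gripper_width: 0.0359
```

```bash
python3 q.py
```

```text
t 38.02 tcp [0.5314 0.1996 0.1107] rpy [ 179.9     0.43 -174.56] F [ 6.1 -2.1  7.6] Fpanel [ 9.  -2.7  3.4] w 0.0359
grip panel [93.5  1.  41.5] tip x est 4.8
```

Call:
step_arm(commands=[[[0,0,0],0],[[0,0,0],0],[[0,0,0],0],[[0,0,0],0]], gripper=0.3)

```text
time_s: 38.52
tcp_pos: [0.5275, 0.1981, 0.1076]
eef_rot: [-180.0, -0.0, -174.7]
contact_force: [0.0, -0.6, 0.2]
gripper_width: 0.0607
```

```bash
python3 q.py; python3 tilt.py w26;python3 meas.py w26 1 0
```

```text
t 38.52 tcp [0.5275 0.1981 0.1076] rpy [-1.7999e+02 -2.0000e-02 -1.7465e+02] F [ 0.  -0.6  0.2] Fpanel [ 0.1 -0.6  0.2] w 0.0607
grip panel [88.5 -0.1 41. ] tip x est -0.2
t 38.52 tcp [0.5275 0.1981 0.1076] rpy [-1.7999e+02 -2.0000e-02 -1.7465e+02] F [ 0.  -0.6  0.2] Fpanel [ 0.1 -0.6  0.2] w 0.0607
-42 2418 2092 tilt 32.18 z@40 35.4
0 2553 2318 tilt 31.98 z@40 26.5
42 2197 2197 tilt 33.22 z@40 45.2
panel z bias 0.12
keeper y [-31.6  13.5] xmax 42.9 ztop 23.8
thin 3240 y [26.2 57.7] tip x -12.5 z 7.6
thick 2397 y [-54.2 -31.1] tip x 1.3 z 16.0
```

Released. The gauge is against the ledge with the arm force at zero. Lifting straight up.

Call:
step_arm(commands=[[[0,0,-4],0],[[0,0,-8],0],[[0,0,-15],0],[[0,0,-25],0],[[0,0,-30],0],[[0,0,-30],0],[[-10,0,-20],0],[[0,0,0],0],[[0,0,0],0]])

```text
time_s: 39.7
tcp_pos: [0.5372, 0.1988, 0.2398]
eef_rot: [180.0, -0.0, -174.7]
contact_force: [0.4, 0.3, 0.0]
gripper_width: 0.0611
```

```bash
python3 q.py; python3 - <<'E'
from h import *
cap('wrist','w27'); cap('side','s27'); cap('scene','sc27'); L('s27').crop('c27',110,130,280,300,4)
E
python3 meas.py w27 1 0; python3 meas.py s27 1 0
```

```text
t 39.7 tcp [0.5372 0.1988 0.2398] rpy [ 1.7999e+02 -2.0000e-02 -1.7468e+02] F [0.4 0.3 0. ] Fpanel [ 0.3  0.3 -0.2] w 0.0611
grip panel [166.8  -0.3 147.9] tip x est 78.1
panel z bias 0.03
keeper y [-32.4  13.1] xmax 43.1 ztop 23.7
thin 1221 y [26.6 57.9] tip x -12.2 z 7.6
thick 867 y [-54.5 -31.4] tip x 1.7 z 16.1
panel z bias -0.27
keeper y [-25.8  16.2] xmax 44.5 ztop 23.1
thin 196 y [26.7 57.1] tip x -10.7 z 7.5
thick 120 y [-53.5 -29.4] tip x 2.8 z 15.8
```

View pics/w27.png

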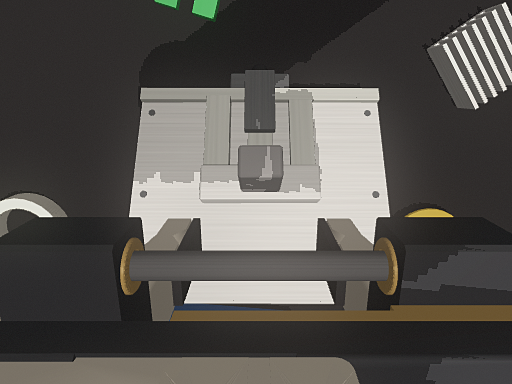

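View pics/c27.png

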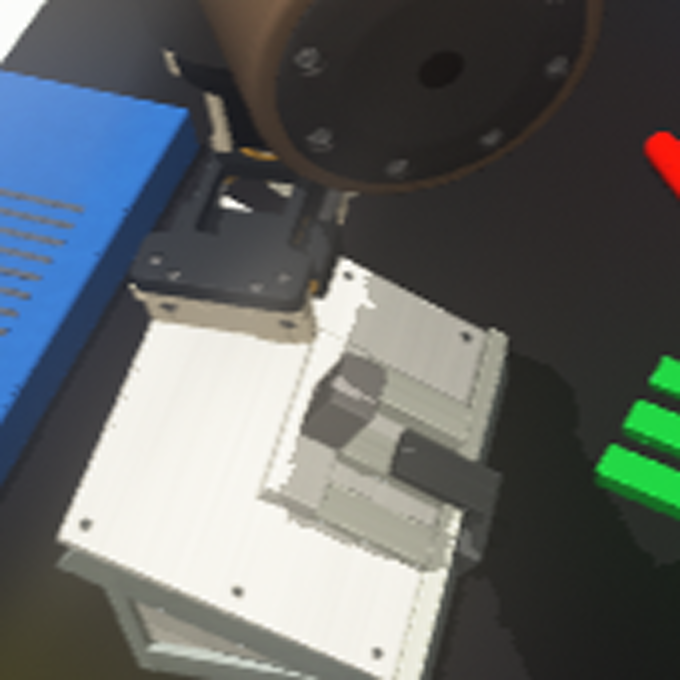

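View pics/sc27.png

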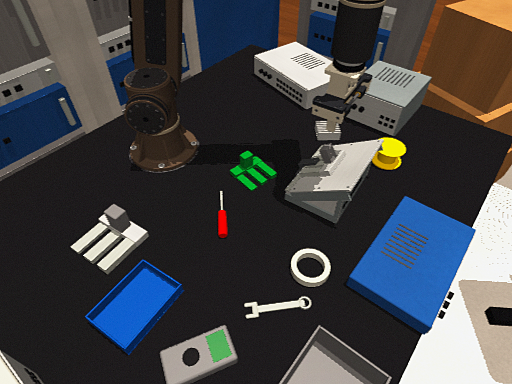

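The gauge lies flat with its crossbar at wrist (260,183). The middle leaf is under the keeper (260,100) and the tips are on the ledge. The bystanders are where they were. Handing in.

```bash
python3 -c "
from plant import close_job; print(close_job())"
```

```text
the job is handed in; nothing more can be done
None
```

The middle (12 mm) leaf is the thickest that fits, and the gauge is lying flat on the panel with that leaf home under the keeper. I handed the job in at about 40 s, and no verdict is reported.

- **Setting up:** I tipped the gauge to the slope by pivoting it in the pads against the panel's top edge. It then lay flat at 32°.
- **8 mm leaf:** it went in to about 3 mm from the ledge without resistance.
- **12 mm leaf:** it went in to about 3–5 mm from the ledge without resistance.
- **16 mm leaf:** it stopped at the keeper's end, with the force rising to 9 N and no movement, so I did not force it. The camera-measured gap is about 14.5 mm, which agrees.
- **Final placing:** I took the 12 mm leaf down until it stopped at the ledge at 11 N, let go and lifted clear.

**Last checks:** the outer leaf's tip reads 1.3–1.7 mm in the wrist camera, where the ledge face reads about 1.0 mm. The side camera reads 2.8 mm, but it also reads the keeper's end about 2.5 mm too far up, so I take that as its own offset. The gauge is flat at about 32°, the arm force is zero, and the loose things around it look unmoved.

**One slip:** while I backed out the 8 mm leaf, friction tipped the gauge in the pads to 24°. I re-laid it flat before the next try, and the later retractions were done unloaded.

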